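# Fetch the lidded bowl from the back of the feeding caddy

## Task

The lidded mustard bowl stands at the back of the birch caddy, behind the glass beaker, the plastic container and the steel tumbler: first stand all three of those on the grey drying mat, leaving the bowl where it is, and then lift the bowl out and set it in the middle of the white high-chair tray insert. Once the bowl stands there, put the three back upright, each centred on the same cork pad of the caddy that it came from. Keep all of them upright throughout, and leave the shape sorter and the two spoons alone.

Things in the scene. Friction and masses are not known exactly. Their poses are not given: they have to be found in the camera images.
- beaker_center (a point): Glass beaker: clear open round glass, 60 mm across, 100 mm tall, wall 3 mm, about 0.13 kg. The point is its centre, 50 mm above its underside; z up its axis. At the start it stands on one of the caddy's three cork pads; which of them varies.
- container_center (a point): Closed plastic container: square, pale, with a grey lid that stays on; lid 60 x 60 mm and 18 mm high at the top, body below 56 x 56 mm, 84 mm tall in all, about 0.15 kg. The point is its centre, 42 mm above its underside; x and y square to its sides, z up. Starts on one of the cork pads.
- tumbler_center (a point): Steel tumbler: closed round steel cup with a black lid that stays on, 58 mm across, 72 mm tall, about 0.16 kg. The point is its centre, 36 mm above its underside; z up its axis. Starts on one of the cork pads.
- bowl_center (a point): Mustard silicone bowl, lid pressed on (one rigid piece): 92 mm across, lid's top face 45 mm above the underside, on its middle an upright round knob 30 mm across, 34 mm tall, to lift it by; 79 mm tall in all, about 0.2 kg. The point lies on its axis 40 mm above the underside; the knob spans 5 to 39 mm above the point. z up. Starts at the back of the caddy.
- caddy: Birch caddy, fixed: floor 250 (x) x 290 (y) x 15 mm; rims 10-12 mm thick, tops 40 mm above the table, at back (+x) and both sides, front (-x) open. Origin: centre of its underside; things stand 15 mm above it. Three flat cork pads 74 mm across, at x = -65, y = -88, 0, 88 mm; beaker, container and tumbler each start centred on one. The bowl starts behind them, x about 50 mm.
- mat: Grey ribbed drying mat, fixed, 280 (x) x 160 (y) mm, 4 mm thick: the side area. Origin: centre of its underside. It lies to the robot's left or right, the tray insert on the other side.
- tray: White plastic high-chair tray insert, fixed, 260 (x) x 180 (y) mm, floor's upper face about 6 mm above the underside, rim 14 mm high and 6 mm thick, a thin grey ring 104 mm across marking its middle. Origin: centre of its underside, below the ring's centre.
- sorter_center (a point): Wooden shape sorter, a birch box 130 x 130 x 120 mm with dark shaped openings on top and a sliding door. The point is its centre. To be left alone.
- spoon1_grip (a point): Steel spoon lying flat on the table on the right, beyond the mat or tray insert there, 150 mm long; the point is on its handle, its x axis along the spoon. To be left alone.
- spoon2_grip (a point): A second, equal steel spoon lying beside the first; the point is on its handle. To be left alone.

How it is judged:
By the outcome, as a careful person would: the job done as asked, in the order asked, and still so for the second after the job is handed in, with the robot touching nothing.
It also fails if it takes over 139 s, if anything falls off the work surface, if the arm or the gripper's body presses on something with over 40 N, if the wrist force passes 120 N, or if a joint passes its speed limit or range.

## Robot

A 6-joint arm with a two-finger parallel gripper is mounted at the origin on the work surface. World frame = base frame: x ahead of the robot, y to its left, z up, the work surface at z = 0. Lengths are in mm, angles in rad, forces in N, time in s.
With the tool pointing down it reaches from about 350 to 775 mm from the base axis. Payload 7.3 kg.
Tool frame: the origin (TCP) lies at the very end of the fingers, on their centre line; the grasp point (between the pads) lies 19 mm behind it; z points along the fingers, y is the line along which they close (so a half turn about z gives the same grasp; the last joint's range is limited). The gripper opens to 92 mm and grips with 3 to 60 N. Pads are 19 mm wide; open, the fingers measure 130 mm over their backs; the gripper's body (75 mm by 190 mm) begins 47 mm behind the grasp point.
Start: joints at [-1.284, 0.342, 1.524, -0, 1.275, -0.146], TCP at [220.216, -476.602, 226.741] pointing down, gripper open.
Joint ranges: [-2.53, 2.53], [-0.77, 2.02], [0.04, 2.7], [-1, 4.14], [0.28, 2.66], [-3.11, 3.11]. Speed limits (rad/s): [2.57, 2.57, 3.14, 3.14, 3.14, 3.14].

## Interface

Orientations are given as [roll, pitch, yaw] about the fixed x, y, z axes, in that order (R = Rz(yaw) Ry(pitch) Rx(roll)).
In Python, from plant import bot gives the robot as it stands.
- The arm moves only by the tool send_rows, never from a script. Its argument "rows" is a list of rows, each an object of numbers: "x", "y", "z": the shift along the tool's x, y, z in units of 0.2 m (1.0 is 0.2 m); "ax", "ay", "az": the turn, a rotation vector about the tool's x, y, z in units of 60 degrees (1.0 is 60 degrees); "jaw": the opening, from -1 (shut) to 1 (fully open), so that 0 is half open. In form: [{"x": .., "y": .., "z": .., "ax": .., "ay": .., "az": .., "jaw": ..}, ...]. A call has exactly 10 rows; each row is the pose to reach, as a shift and turn from the pose commanded when the call began, along the tool's axes at that moment; what a row does not reach only later rows make up. A row lasts 1/8 s, in which the tool goes at most 62.5 mm and 10.7 degrees, less where a joint would pass 70% of its speed; a pose out of reach is approached as far as the arm can. A call with a number of a shift or a turn outside -1 to 1 is refused whole. A call with a gripper value outside its range is refused whole. The fingers move at their own pace and stop on an object; the grip force is fixed at half the most. Time passes only in rows, so rows that repeat a pose let the fingers close, or fill a call up. It gives the time, the measured TCP pose, the force, the opening and the grip force at its end, in the units of the state.
- bot.get_obs(): the state, without advancing time (a new reading comes with each control period).
- bot.capture(name): name is "scene" or "top" or "wrist"; returns (picture, depth): 480x640x3 uint8, red, green, blue; 480x640 float32, mm along the optical axis (not along the pixel's ray), 0 where there is no reading.
- bot.camera_model(name): a dict with "vertical_fov" (degrees; the focal length in pixels is half the picture's height over the tangent of half this angle, whatever the lens; pixels are square), "cx", "cy" (the principal point, pixels), "R" (3x3) and "t" (3): a world point X has camera coordinates R X + t; the wrist camera has in their place "T_tool_cam" (4x4, takes a point from camera to tool coordinates, whose origin is the TCP and whose axes are the flange's). Camera axes: x right, y down, z forward; pixel columns grow to the right and rows downward; lengths in mm; the calibration is good to about 2 mm. A picture is of the moment at which its call begins: read the wrist's pose just before it. camera_model takes no time and is no camera call.
- bot.close_job(): hands the job in; it is judged then, once.
The state is a dict: "time": time; "joint_positions": joint angles; "dq": joint speeds; "tau": joint torques, N m; "tool_pos": TCP position; "tcp_rot": TCP orientation; "contact_force": force on the tool from outside, world axes, zero at the start; "moment": the same for the moment, N m; "grip_width": finger opening in mm; "finger_force": force on a finger pad.
Only numpy, scipy, OpenCV 4.12 (cv2) and the standard library are available. Lean on these libraries where they do the work, as an engineer would, in place of code of your own. Each camera call takes 0.05 s, during which the arm holds its last target. There are 200 camera calls.

## Working session

There is one attempt and no reset: what is moved stays moved. The work goes in short steps, Python scripts to look and compute and a tool call to move; the robot and the scene stay as the last step left them, time stands still between calls to the robot, and variables do not carry over. Pictures are saved under pics/ and viewed, at most 14 in all, crops included, and the job is handed in when it is done.

Besides the shell and the picture viewer there is one more tool, called after "Emit:" by a JSON object that holds its "method" and its "body". send_rows: Moves the arm, as the interface text tells. Its arguments: {"type":"object","properties":{"rows":{"type":"array","items":{"type":"object","properties":{"x":{"type":"number","minimum":-1,"maximum":1},"y":{"type":"number","minimum":-1,"maximum":1},"z":{"type":"number","minimum":-1,"maximum":1},"ax":{"type":"number","minimum":-1,"maximum":1},"ay":{"type":"number","minimum":-1,"maximum":1},"az":{"type":"number","minimum":-1,"maximum":1},"jaw":{"type":"number"}}}}},"required":["rows"]}

```bash
mkdir -p pics; cat > h.py <<'E'
import numpy as np, cv2
from plant import bot
def save(n,img): cv2.imwrite(f'pics/{n}.png',cv2.cvtColor(img,cv2.COLOR_RGB2BGR))
def px2w(cam,u,v,z=None,d=None):
    m=bot.camera_model(cam); f=240/np.tan(np.radians(m['vertical_fov'])/2)
    r=np.array([(u-m['cx'])/f,(v-m['cy'])/f,1.])
    R=np.array(m['R']);t=np.array(m['t']); 
    c=-R.T@t; dr=R.T@r
    s=d if d is not None else (z-c[2])/dr[2]
    return c+s*dr
E
python3 - <<'E'
from h import *
for c in('top','scene'):
    p,d=bot.capture(c); save(c+'0',p); np.save(c+'0.npy',d)
    m=bot.camera_model(c); print({k:(np.round(v,3).tolist()) if not isinstance(v,str) else v for k,v in m.items()})
print(bot.camera_model('wrist')); o=bot.get_obs(); print(o)
E
```

```text
{'vertical_fov': 53.0, 'cx': 321.595, 'cy': 234.788, 'R': [[0.018, -1.0, -0.004], [-0.988, -0.017, -0.155], [0.155, 0.006, -0.988]], 't': [1.764, 608.598, 1038.711]}
{'vertical_fov': 47.518, 'cx': 312.464, 'cy': 248.693, 'R': [[0.08, 0.997, -0.003], [0.804, -0.066, -0.591], [-0.589, 0.045, -0.807]], 't': [-46.213, -468.683, 1532.223]}
{'vertical_fov': 65.13295098173539, 'cx': 321.89542268689735, 'cy': 235.52680871683884, 'T_tool_cam': array([[ 4.20592326e-04, -9.54286591e-01, -2.98892833e-01,
         7.94635690e+01],
       [ 9.99999912e-01,  4.02387658e-04,  1.22449047e-04,
         1.69533858e-01],
       [ 3.41930312e-06, -2.98892858e-01,  9.54286676e-01,
        -1.59123133e+02],
       [ 0.00000000e+00,  0.00000000e+00,  0.00000000e+00,
         1.00000000e+00]])}
{'time': 0.1, 'joint_positions': array([-1.28399456e+00,  3.42654223e-01,  1.52488624e+00,  1.76763284e-05,
        1.27538920e+00, -1.45954875e-01]), 'dq': array([-0.00203388, -0.00172471, -0.00081791, -0.00166972, -0.00216019,
        0.00086283]), 'tau': array([ 1.96945803e-03, -4.32005596e+01, -2.44693422e+01,  7.20109977e-02,
        5.26229572e-02, -5.52396511e-05]), 'tool_pos': array([ 220.12047394, -476.24805548,  226.12614847]), 'tcp_rot': array([-3.14027232e+00, -2.11175383e-04,  4.32751348e-01]), 'contact_force': array([ 0.05814175, -0.33404138,  0.47221155]), 'moment': array([-0.00909242,  0.01235945, -0.02688372]), 'finger_force': 0.0, 'grip_width': 91.69972802749949}
```

View pics/top0.png

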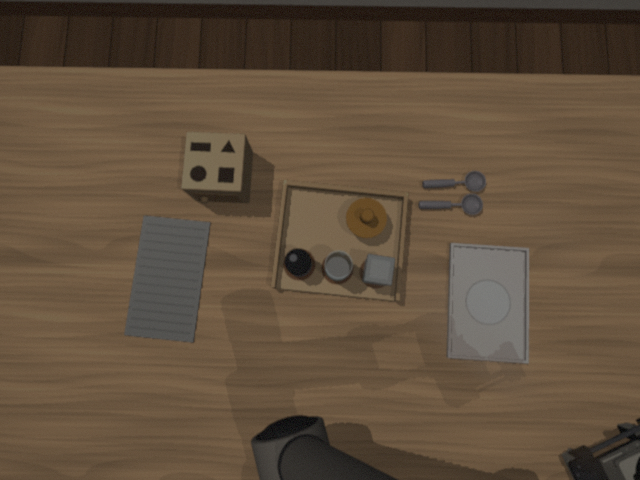

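View pics/scene0.png

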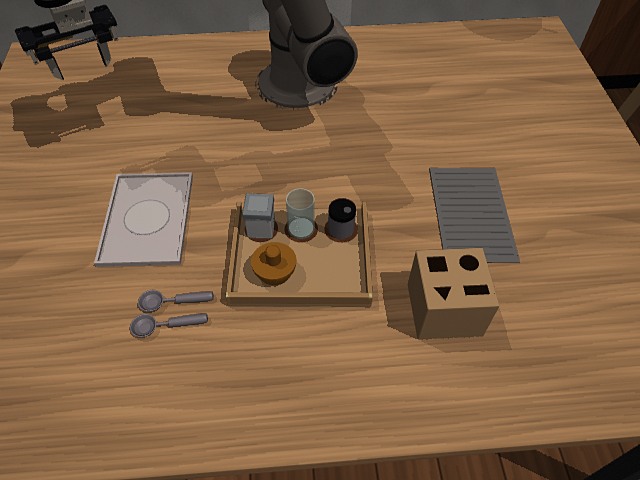

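The top view shows the mat on the left (corners about (145,216), (210,221), (193,341), (126,334)). The tray is on the right, with its ring centred at about (488,302). On the caddy pads, left to right, are the tumbler (299,263), beaker (338,266) and container (378,270), with the bowl knob at (367,216).

```bash
python3 - <<'E'
from h import *
im=cv2.imread('pics/top0.png'); c=im[172:312,265:420]; cv2.imwrite('pics/crop1.png',cv2.resize(c,None,fx=4,fy=4,interpolation=cv2.INTER_CUBIC))
for n,u,v,z in [('m',145,216,4),('m',210,221,4),('m',193,341,4),('m',126,334,4),('t',450,243,14),('t',529,247,14),('t',527,362,14),('t',448,358,14),('ring',488.5,302,6)]: print(n,px2w('top',u,v,z).round())
E
```

```text
m [653. 431.   4.]
m [644. 277.   4.]
m [366. 300.   4.]
m [379. 454.   4.]
t [ 600. -285.   14.]
t [ 593. -467.   14.]
t [ 335. -450.   14.]
t [ 340. -275.   14.]
ring [ 466. -372.    6.]
```

View pics/crop1.png

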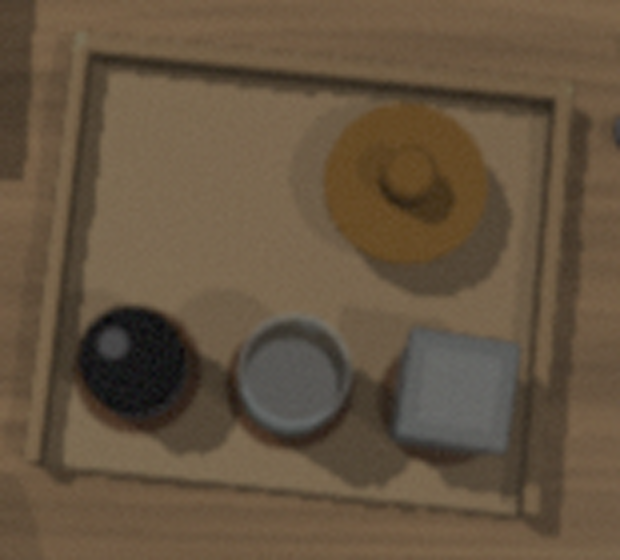

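In the 4x crop: tumbler lid centre (134,360), beaker rim centre (294,374), container lid corners (414,326), (521,343), (507,455), (392,437), bowl knob top (410,172), and the rim's outer corners at (78,38), (572,88), (535,515), (32,462).

```bash
python3 - <<'E'
from h import *
g=lambda x,y,z:px2w('top',(x+.5)/4-.5+265,(y+.5)/4-.5+172,z)
for n,x,y,z in [('tum',134,360,87),('bea',294,374,115),('con',459,390,99),('c',414,326,99),('c',521,343,99),('c',507,455,99),('c',392,437,99),('knob',410,172,94),('bowl lid',407,183,60),
 ('rim',78,38,40),('rim',572,88,40),('rim',535,515,40),('rim',32,462,40)]: print(n,g(x,y,z).round(1))
E
```

```text
tum [542.9  61.8  87. ]
bea [534.2 -23.6 115. ]
con [ 528.8 -111.8   99. ]
c [562.5 -87.8  99. ]
c [ 554.4 -144.8   99. ]
c [ 494.9 -137.1   99. ]
c [503.2 -76.3  99. ]
knob [647.2 -85.8  94. ]
bowl lid [647.7 -87.2  60. ]
rim [733.7 101.5  40. ]
rim [ 708.9 -183.6   40. ]
rim [ 465.  -160.7   40. ]
rim [489.4 119.9  40. ]
```

Emit:
{"method": "send_rows", "body": {"rows": [{"x":1,"y":-0.8,"az":-1,"jaw":1},{"x":1,"y":-0.8,"az":-1,"jaw":1},{"x":1,"y":-0.8,"az":-1,"jaw":1},{"x":1,"y":-0.8,"az":-1,"jaw":1},{"x":1,"y":-0.8,"az":-1,"jaw":1},{"x":1,"y":-0.8,"az":-1,"jaw":1},{"x":1,"y":-0.8,"az":-1,"jaw":1},{"x":1,"y":-0.8,"az":-1,"jaw":1},{"x":1,"y":-0.8,"az":-1,"jaw":1},{"x":1,"y":-0.8,"az":-1,"jaw":1}]}}

```text
schema error: expected keys x, y, z, ax, ay, az, jaw
```

```bash
cat >> h.py <<'E'
def go(*p):
    """shift in tool units from measured pose to world point p"""
    from scipy.spatial.transform import Rotation as Ro
    o=bot.get_obs(); R=Ro.from_euler('xyz',o['tcp_rot']).as_matrix()
    print('t',round(o['time'],2),'tcp',np.round(o['tool_pos'],1),'rot',np.round(o['tcp_rot'],3),'F',np.round(o['contact_force'],1),'grip',round(o['grip_width'],1),round(o['finger_force'],1))
    for q in p: print(q,'->',np.round(R.T@(np.array(q)-o['tool_pos'])/200,3))
def wpx(u,v,z):
    from scipy.spatial.transform import Rotation as Ro
    o=bot.get_obs(); R=Ro.from_euler('xyz',o['tcp_rot']).as_matrix(); m=bot.camera_model('wrist'); T=np.array(m['T_tool_cam'])
    f=240/np.tan(np.radians(m['vertical_fov'])/2)
    c=R@T[:3,3]+o['tool_pos']; d=R@T[:3,:3]@np.array([(u-m['cx'])/f,(v-m['cy'])/f,1.])
    return c+(z-c[2])/d[2]*d
E
python3 - <<'E'
from h import *
go((542.9,61.8,226),(534.2,-23.6,226))
for u,v in[(187,133),(247,136),(241,195),(182,190)]: print(px2w('top',u,v,120).round())
E
```

```text
t 0.1 tcp [ 220.1 -476.2  226.1] rot [-3.14  -0.     0.433] F [ 0.1 -0.3  0.5] grip 91.7 0.0
(542.9, 61.8, 226) -> [ 2.593 -1.765  0.004]
(534.2, -23.6, 226) -> [ 2.375 -1.396  0.003]
[816. 309. 120.]
[812. 178. 120.]
[680. 185. 120.]
[689. 312. 120.]
```

Emit:
{"method": "send_rows", "body": {"rows": [{"x":1,"y":-0.8,"z":0,"ax":0,"ay":0,"az":-1,"jaw":1},{"x":1,"y":-0.8,"z":0,"ax":0,"ay":0,"az":-1,"jaw":1},{"x":1,"y":-0.8,"z":0,"ax":0,"ay":0,"az":-1,"jaw":1},{"x":1,"y":-0.8,"z":0,"ax":0,"ay":0,"az":-1,"jaw":1},{"x":1,"y":-0.8,"z":0,"ax":0,"ay":0,"az":-1,"jaw":1},{"x":1,"y":-0.8,"z":0,"ax":0,"ay":0,"az":-1,"jaw":1},{"x":1,"y":-0.8,"z":0,"ax":0,"ay":0,"az":-1,"jaw":1},{"x":1,"y":-0.8,"z":0,"ax":0,"ay":0,"az":-1,"jaw":1},{"x":1,"y":-0.8,"z":0,"ax":0,"ay":0,"az":-1,"jaw":1},{"x":1,"y":-0.8,"z":0,"ax":0,"ay":0,"az":-1,"jaw":1}]}}

```text
time: 1.35
tool_pos: [334.6, -247.6, 226.7]
tcp_rot: [-3.142, -0.0, 1.479]
contact_force: [-0.1, 0.5, 0.6]
grip_width: 91.9
finger_force: 0.0
```

```bash
python3 - <<'E'
from h import *
go((542.9,61.8,226),(534.2,-23.6,226))
E
```

```text
t 1.35 tcp [ 334.6 -247.6  226.7] rot [-3.142 -0.     1.479] F [-0.1  0.5  0.6] grip 91.9 0.0
(542.9, 61.8, 226) -> [1.636 0.895 0.003]
(534.2, -23.6, 226) -> [1.207 0.891 0.003]
```

Emit:
{"method": "send_rows", "body": {"rows": [{"x":1,"y":0.895,"z":0,"ax":0,"ay":0,"az":0,"jaw":1},{"x":1,"y":0.895,"z":0,"ax":0,"ay":0,"az":0,"jaw":1},{"x":1,"y":0.895,"z":0,"ax":0,"ay":0,"az":0,"jaw":1},{"x":1,"y":0.895,"z":0,"ax":0,"ay":0,"az":0,"jaw":1},{"x":1,"y":0.895,"z":0,"ax":0,"ay":0,"az":0,"jaw":1},{"x":1,"y":0.895,"z":0,"ax":0,"ay":0,"az":0,"jaw":1},{"x":1,"y":0.895,"z":0,"ax":0,"ay":0,"az":0,"jaw":1},{"x":1,"y":0.895,"z":0,"ax":0,"ay":0,"az":0,"jaw":1},{"x":1,"y":0.895,"z":0,"ax":0,"ay":0,"az":0,"jaw":1},{"x":1,"y":0.895,"z":0,"ax":0,"ay":0,"az":0,"jaw":1}]}}

```text
time: 2.6
tool_pos: [530.9, -65.0, 226.9]
tcp_rot: [3.141, 0.0, 1.479]
contact_force: [0.8, -0.0, -0.0]
grip_width: 91.5
finger_force: 0.0
```

Emit:
{"method": "send_rows", "body": {"rows": [{"x":0.635,"y":0,"z":0,"ax":0,"ay":0,"az":0,"jaw":1},{"x":0.635,"y":0,"z":0,"ax":0,"ay":0,"az":0,"jaw":1},{"x":0.635,"y":0,"z":0,"ax":0,"ay":0,"az":0,"jaw":1},{"x":0.635,"y":0,"z":0,"ax":0,"ay":0,"az":0,"jaw":1},{"x":0.635,"y":0,"z":0,"ax":0,"ay":0,"az":0,"jaw":1},{"x":0.635,"y":0,"z":0,"ax":0,"ay":0,"az":0,"jaw":1},{"x":0.635,"y":0,"z":0,"ax":0,"ay":0,"az":0,"jaw":1},{"x":0.635,"y":0,"z":0,"ax":0,"ay":0,"az":0,"jaw":1},{"x":0.635,"y":0,"z":0,"ax":0,"ay":0,"az":0,"jaw":1},{"x":0.635,"y":0,"z":0,"ax":0,"ay":0,"az":0,"jaw":1}]}}

```text
time: 3.85
tool_pos: [542.6, 61.9, 226.7]
tcp_rot: [3.142, 0.0, 1.48]
contact_force: [1.0, -0.2, 0.4]
grip_width: 91.8
finger_force: 0.0
```

```bash
python3 - <<'E'
from h import *
go((542.9,61.8,50))
p,d=bot.capture('wrist'); save('w1',p)
E
```

```text
t 3.85 tcp [542.6  61.9 226.7] rot [3.142 0.    1.48 ] F [ 1.  -0.2  0.4] grip 91.8 0.0
(542.9, 61.8, 50) -> [-0.001  0.002  0.883]
```

View pics/w1.png

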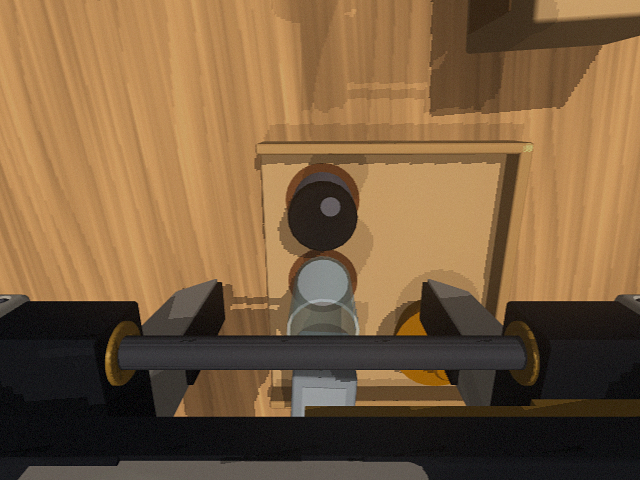

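The wrist view shows the tumbler lid centred at about (322,215). The beaker's base is at about (322,282), and the left rim's top edges run along v≈144–153.

```bash
python3 - <<'E'
from h import *
for n,u,v,z in[('tum',322,215,87),('beaker base',323,283,18),('padL left edge',323,163,16),('rimL',258,144,40),('rimL',532,144,40)]: print(n,wpx(u,v,z).round(1))
E
```

```text
tum [541.7  66.3  87. ]
beaker base [534.5 -25.9  18. ]
padL left edge [545.7 100.1  16. ]
rimL [489.4 124.8  40. ]
rimL [733.9 102.7  40. ]
```

Emit:
{"method": "send_rows", "body": {"rows": [{"x":0.005,"y":0,"z":0.25,"ax":0,"ay":0,"az":0,"jaw":1},{"x":0.005,"y":0,"z":0.5,"ax":0,"ay":0,"az":0,"jaw":1},{"x":0.005,"y":0,"z":0.7,"ax":0,"ay":0,"az":0,"jaw":1},{"x":0.005,"y":0,"z":0.82,"ax":0,"ay":0,"az":0,"jaw":1},{"x":0.005,"y":0,"z":0.88,"ax":0,"ay":0,"az":0,"jaw":1},{"x":0.005,"y":0,"z":0.88,"ax":0,"ay":0,"az":0,"jaw":-1},{"x":0.005,"y":0,"z":0.88,"ax":0,"ay":0,"az":0,"jaw":-1},{"x":0.005,"y":0,"z":0.88,"ax":0,"ay":0,"az":0,"jaw":-1},{"x":0.005,"y":0,"z":0.88,"ax":0,"ay":0,"az":0,"jaw":-1},{"x":0.005,"y":0,"z":0.88,"ax":0,"ay":0,"az":0,"jaw":-1}]}}

```text
time: 5.15
tool_pos: [543.0, 62.9, 51.4]
tcp_rot: [3.14, -0.0, 1.48]
contact_force: [-1.4, -0.5, 5.7]
grip_width: 57.0
finger_force: 30.0
```

```bash
python3 - <<'E'
from h import *
go((542,63,150),(419.2,411.6,150),(419.2,411.6,41))
E
```

```text
t 5.15 tcp [543.   62.9  51.4] rot [ 3.14 -0.    1.48] F [-1.4 -0.5  5.7] grip 57.0 30.0
(542, 63, 150) -> [-0.    -0.005 -0.493]
(419.2, 411.6, 150) -> [ 1.68  -0.774 -0.494]
(419.2, 411.6, 41) -> [ 1.68  -0.775  0.051]
```

Emit:
{"method": "send_rows", "body": {"rows": [{"x":0,"y":0,"z":-0.15,"ax":0,"ay":0,"az":0,"jaw":-1},{"x":0,"y":0,"z":-0.35,"ax":0,"ay":0,"az":0,"jaw":-1},{"x":0.1,"y":0,"z":-0.5,"ax":0,"ay":0,"az":0,"jaw":-1},{"x":0.25,"y":-0.1,"z":-0.5,"ax":0,"ay":0,"az":0,"jaw":-1},{"x":0.45,"y":-0.2,"z":-0.5,"ax":0,"ay":0,"az":0,"jaw":-1},{"x":0.65,"y":-0.3,"z":-0.5,"ax":0,"ay":0,"az":0,"jaw":-1},{"x":0.8,"y":-0.36,"z":-0.5,"ax":0,"ay":0,"az":0,"jaw":-1},{"x":0.93,"y":-0.4,"z":-0.5,"ax":0,"ay":0,"az":0,"jaw":-1},{"x":1,"y":-0.4,"z":-0.5,"ax":0,"ay":0,"az":0,"jaw":-1},{"x":1,"y":-0.4,"z":-0.5,"ax":0,"ay":0,"az":0,"jaw":-1}]}}

```text
time: 6.4
tool_pos: [481.3, 269.7, 150.4]
tcp_rot: [-3.141, 0.0, 1.481]
contact_force: [-0.2, 0.4, -1.9]
grip_width: 57.1
finger_force: 30.0
```

Emit:
{"method": "send_rows", "body": {"rows": [{"x":0.1,"y":-0.05,"z":0,"ax":0,"ay":0,"az":0,"jaw":-1},{"x":0.3,"y":-0.15,"z":0,"ax":0,"ay":0,"az":0,"jaw":-1},{"x":0.5,"y":-0.3,"z":0,"ax":0,"ay":0,"az":0,"jaw":-1},{"x":0.63,"y":-0.37,"z":0,"ax":0,"ay":0,"az":0,"jaw":-1},{"x":0.68,"y":-0.37,"z":0,"ax":0,"ay":0,"az":0,"jaw":-1},{"x":0.68,"y":-0.37,"z":0,"ax":0,"ay":0,"az":0,"jaw":-1},{"x":0.68,"y":-0.37,"z":0.15,"ax":0,"ay":0,"az":0,"jaw":-1},{"x":0.68,"y":-0.37,"z":0.3,"ax":0,"ay":0,"az":0,"jaw":-1},{"x":0.68,"y":-0.37,"z":0.4,"ax":0,"ay":0,"az":0,"jaw":-1},{"x":0.68,"y":-0.37,"z":0.45,"ax":0,"ay":0,"az":0,"jaw":-1}]}}

```text
time: 7.65
tool_pos: [420.3, 409.7, 59.5]
tcp_rot: [-3.14, 0.002, 1.478]
contact_force: [-0.2, -0.8, -2.1]
grip_width: 56.8
finger_force: 30.0
```

```bash
python3 - <<'E'
from h import *
go((419.2,411.6,40.5))
p,d=bot.capture('top'); save('top1',p[180:360,100:300])
cv2.imwrite('pics/top1.png',cv2.resize(cv2.imread('pics/top1.png'),None,fx=3,fy=3,interpolation=cv2.INTER_CUBIC))
E
```

```text
t 7.65 tcp [420.3 409.7  59.5] rot [-3.140e+00  2.000e-03  1.478e+00] F [-0.2 -0.8 -2.1] grip 56.8 30.0
(419.2, 411.6, 40.5) -> [ 0.009 -0.006  0.095]
```

View pics/top1.png

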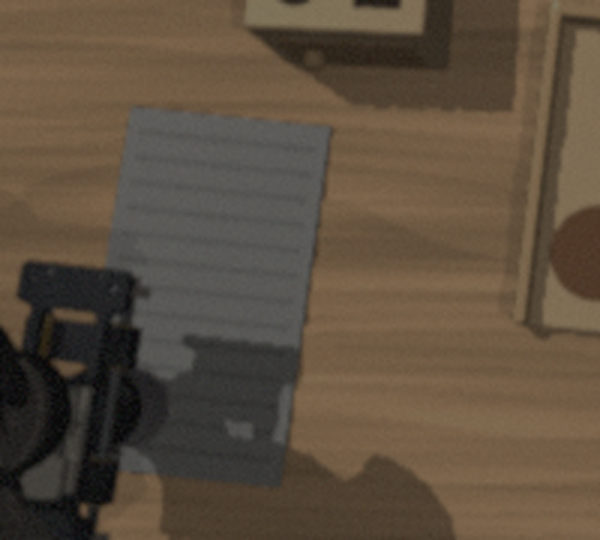

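Emit:
{"method": "send_rows", "body": {"rows": [{"x":0,"y":0,"z":0.05,"ax":0,"ay":0,"az":0,"jaw":-1},{"x":0,"y":0,"z":0.08,"ax":0,"ay":0,"az":0,"jaw":-1},{"x":0,"y":0,"z":0.095,"ax":0,"ay":0,"az":0,"jaw":-1},{"x":0,"y":0,"z":0.095,"ax":0,"ay":0,"az":0,"jaw":-1},{"x":0,"y":0,"z":0.095,"ax":0,"ay":0,"az":0,"jaw":1},{"x":0,"y":0,"z":0.095,"ax":0,"ay":0,"az":0,"jaw":1},{"x":0,"y":0,"z":0.095,"ax":0,"ay":0,"az":0,"jaw":1},{"x":0,"y":0,"z":-0.1,"ax":0,"ay":0,"az":0,"jaw":1},{"x":0,"y":0,"z":-0.4,"ax":0,"ay":0,"az":0,"jaw":1},{"x":0,"y":0,"z":-0.6,"ax":0,"ay":0,"az":0,"jaw":1}]}}

```text
time: 8.95
tool_pos: [420.3, 411.9, 183.7]
tcp_rot: [3.139, -0.002, 1.48]
contact_force: [0.3, 0.4, 0.6]
grip_width: 91.7
finger_force: 0.0
```

```bash
python3 - <<'E'
from h import *
go((534.3,-24.6,180),(534.3,-24.6,65))
E
```

```text
t 8.95 tcp [420.3 411.9 183.7] rot [ 3.139e+00 -2.000e-03  1.480e+00] F [0.3 0.4 0.6] grip 91.7 0.0
(534.3, -24.6, 180) -> [-2.122  0.765  0.016]
(534.3, -24.6, 65) -> [-2.123  0.764  0.591]
```

Emit:
{"method": "send_rows", "body": {"rows": [{"x":-0.3,"y":0.1,"z":0,"ax":0,"ay":0,"az":0,"jaw":1},{"x":-0.6,"y":0.2,"z":0,"ax":0,"ay":0,"az":0,"jaw":1},{"x":-0.9,"y":0.4,"z":0,"ax":0,"ay":0,"az":0,"jaw":1},{"x":-1,"y":0.4,"z":0,"ax":0,"ay":0,"az":0,"jaw":1},{"x":-1,"y":0.4,"z":0,"ax":0,"ay":0,"az":0,"jaw":1},{"x":-1,"y":0.4,"z":0,"ax":0,"ay":0,"az":0,"jaw":1},{"x":-1,"y":0.4,"z":0,"ax":0,"ay":0,"az":0,"jaw":1},{"x":-1,"y":0.4,"z":0,"ax":0,"ay":0,"az":0,"jaw":1},{"x":-1,"y":0.4,"z":0,"ax":0,"ay":0,"az":0,"jaw":1},{"x":-1,"y":0.4,"z":0,"ax":0,"ay":0,"az":0,"jaw":1}]}}

```text
time: 10.2
tool_pos: [481.2, 205.4, 180.6]
tcp_rot: [-3.142, 0.0, 1.48]
contact_force: [-0.0, -0.7, 0.5]
grip_width: 91.7
finger_force: 0.0
```

Emit:
{"method": "send_rows", "body": {"rows": [{"x":-0.3,"y":0.1,"z":0,"ax":0,"ay":0,"az":0,"jaw":1},{"x":-0.6,"y":0.2,"z":0,"ax":0,"ay":0,"az":0,"jaw":1},{"x":-0.9,"y":0.36,"z":0,"ax":0,"ay":0,"az":0,"jaw":1},{"x":-1,"y":0.365,"z":0,"ax":0,"ay":0,"az":0,"jaw":1},{"x":-1,"y":0.365,"z":0,"ax":0,"ay":0,"az":0,"jaw":1},{"x":-1,"y":0.365,"z":0,"ax":0,"ay":0,"az":0,"jaw":1},{"x":-1,"y":0.365,"z":0,"ax":0,"ay":0,"az":0,"jaw":1},{"x":-1,"y":0.365,"z":0,"ax":0,"ay":0,"az":0,"jaw":1},{"x":-1,"y":0.365,"z":0,"ax":0,"ay":0,"az":0,"jaw":1},{"x":-1,"y":0.365,"z":0,"ax":0,"ay":0,"az":0,"jaw":1}]}}

```text
time: 11.45
tool_pos: [535.9, -0.4, 180.7]
tcp_rot: [3.142, 0.0, 1.48]
contact_force: [0.2, -0.4, 0.4]
grip_width: 92.1
finger_force: 0.0
```

```bash
python3 - <<'E'
from h import *
go((534.3,-24.6,65))
p,d=bot.capture('wrist'); save('w2',p)
E
```

```text
t 11.45 tcp [ 5.359e+02 -4.000e-01  1.807e+02] rot [3.142 0.    1.48 ] F [ 0.2 -0.4  0.4] grip 92.1 0.0
(534.3, -24.6, 65) -> [-0.121  0.003  0.579]
```

View pics/w2.png

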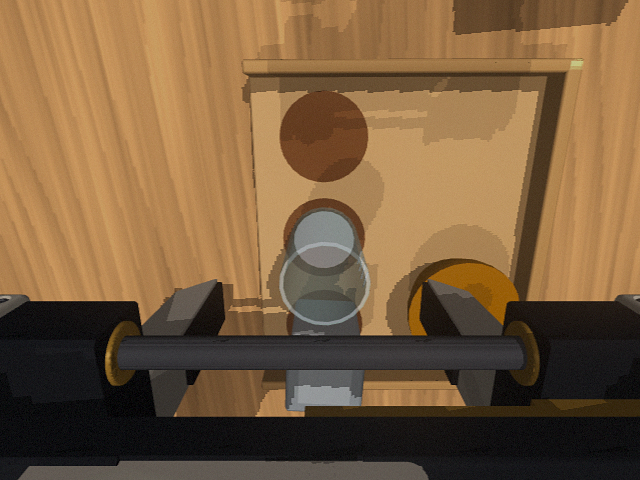

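The wrist view shows the vacated left pad centred at about (324,136). The beaker's rim centre is at about (325,284), and the container is behind it.

```bash
python3 - <<'E'
from h import *
print('padL',wpx(324,136.5,15.5).round(1),'bea rim',wpx(325,284,115).round(1),'bea base',wpx(324,239,18).round(1))
E
```

```text
padL [542.2  64.4  15.5] bea rim [534.4 -24.  115. ] bea base [534.3 -24.4  18. ]
```

Emit:
{"method": "send_rows", "body": {"rows": [{"x":-0.12,"y":0.003,"z":0,"ax":0,"ay":0,"az":0,"jaw":1},{"x":-0.12,"y":0.003,"z":0.15,"ax":0,"ay":0,"az":0,"jaw":1},{"x":-0.12,"y":0.003,"z":0.35,"ax":0,"ay":0,"az":0,"jaw":1},{"x":-0.12,"y":0.003,"z":0.5,"ax":0,"ay":0,"az":0,"jaw":1},{"x":-0.12,"y":0.003,"z":0.575,"ax":0,"ay":0,"az":0,"jaw":1},{"x":-0.12,"y":0.003,"z":0.575,"ax":0,"ay":0,"az":0,"jaw":-1},{"x":-0.12,"y":0.003,"z":0.575,"ax":0,"ay":0,"az":0,"jaw":-1},{"x":-0.12,"y":0.003,"z":0.575,"ax":0,"ay":0,"az":0,"jaw":-1},{"x":-0.12,"y":0.003,"z":0.575,"ax":0,"ay":0,"az":0,"jaw":-1},{"x":-0.12,"y":0.003,"z":0.575,"ax":0,"ay":0,"az":0,"jaw":-1}]}}

```text
time: 12.75
tool_pos: [534.9, -24.8, 66.6]
tcp_rot: [3.14, 0.0, 1.48]
contact_force: [1.0, -0.3, 6.6]
grip_width: 60.4
finger_force: 30.0
```

```bash
python3 - <<'E'
from h import *
go((588.5,396.8,160),(588.5,396.8,55))
E
```

```text
t 12.75 tcp [534.9 -24.8  66.6] rot [3.14 0.   1.48] F [ 1.  -0.3  6.6] grip 60.4 30.0
(588.5, 396.8, 160) -> [ 2.123  0.077 -0.467]
(588.5, 396.8, 55) -> [2.124 0.076 0.058]
```

Emit:
{"method": "send_rows", "body": {"rows": [{"x":0,"y":0,"z":-0.15,"ax":0,"ay":0,"az":0,"jaw":-1},{"x":0,"y":0,"z":-0.35,"ax":0,"ay":0,"az":0,"jaw":-1},{"x":0.1,"y":0,"z":-0.5,"ax":0,"ay":0,"az":0,"jaw":-1},{"x":0.3,"y":0,"z":-0.5,"ax":0,"ay":0,"az":0,"jaw":-1},{"x":0.5,"y":0,"z":-0.5,"ax":0,"ay":0,"az":0,"jaw":-1},{"x":0.7,"y":0,"z":-0.5,"ax":0,"ay":0,"az":0,"jaw":-1},{"x":0.85,"y":0,"z":-0.5,"ax":0,"ay":0,"az":0,"jaw":-1},{"x":0.95,"y":0,"z":-0.5,"ax":0,"ay":0,"az":0,"jaw":-1},{"x":1,"y":0,"z":-0.5,"ax":0,"ay":0,"az":0,"jaw":-1},{"x":1,"y":0,"z":-0.5,"ax":0,"ay":0,"az":0,"jaw":-1}]}}

```text
time: 14.0
tool_pos: [552.4, 174.4, 165.5]
tcp_rot: [-3.141, 0.0, 1.48]
contact_force: [1.1, -0.5, -0.3]
grip_width: 60.3
finger_force: 30.0
```

Emit:
{"method": "send_rows", "body": {"rows": [{"x":0.1,"y":0,"z":0,"ax":0,"ay":0,"az":0,"jaw":-1},{"x":0.25,"y":0,"z":0,"ax":0,"ay":0,"az":0,"jaw":-1},{"x":0.45,"y":0,"z":0,"ax":0,"ay":0,"az":0,"jaw":-1},{"x":0.65,"y":0.03,"z":0,"ax":0,"ay":0,"az":0,"jaw":-1},{"x":0.8,"y":0.06,"z":0,"ax":0,"ay":0,"az":0,"jaw":-1},{"x":0.92,"y":0.075,"z":0,"ax":0,"ay":0,"az":0,"jaw":-1},{"x":1,"y":0.075,"z":0,"ax":0,"ay":0,"az":0,"jaw":-1},{"x":1,"y":0.075,"z":0,"ax":0,"ay":0,"az":0,"jaw":-1},{"x":1,"y":0.075,"z":0,"ax":0,"ay":0,"az":0,"jaw":-1},{"x":1,"y":0.075,"z":0,"ax":0,"ay":0,"az":0,"jaw":-1}]}}

```text
time: 15.25
tool_pos: [585.7, 371.4, 166.0]
tcp_rot: [3.141, 0.0, 1.479]
contact_force: [-0.5, -0.2, -1.1]
grip_width: 60.4
finger_force: 30.0
```

Emit:
{"method": "send_rows", "body": {"rows": [{"x":0.06,"y":0,"z":0,"ax":0,"ay":0,"az":0,"jaw":-1},{"x":0.12,"y":0,"z":0.05,"ax":0,"ay":0,"az":0,"jaw":-1},{"x":0.12,"y":0,"z":0.2,"ax":0,"ay":0,"az":0,"jaw":-1},{"x":0.12,"y":0,"z":0.35,"ax":0,"ay":0,"az":0,"jaw":-1},{"x":0.12,"y":0,"z":0.45,"ax":0,"ay":0,"az":0,"jaw":-1},{"x":0.12,"y":0,"z":0.5,"ax":0,"ay":0,"az":0,"jaw":-1},{"x":0.12,"y":0,"z":0.53,"ax":0,"ay":0,"az":0,"jaw":-1},{"x":0.12,"y":0,"z":0.545,"ax":0,"ay":0,"az":0,"jaw":-1},{"x":0.12,"y":0,"z":0.55,"ax":0,"ay":0,"az":0,"jaw":-1},{"x":0.12,"y":0,"z":0.55,"ax":0,"ay":0,"az":0,"jaw":-1}]}}

```text
time: 16.5
tool_pos: [588.0, 396.3, 56.3]
tcp_rot: [3.141, -0.0, 1.48]
contact_force: [-0.7, 0.2, -0.7]
grip_width: 60.4
finger_force: 30.0
```

```bash
python3 - <<'E'
from h import *
go((588.5,396.8,55))
E
```

```text
t 16.5 tcp [588.  396.3  56.3] rot [ 3.141 -0.     1.48 ] F [-0.7  0.2 -0.7] grip 60.4 30.0
(588.5, 396.8, 55) -> [0.003 0.002 0.006]
```

Emit:
{"method": "send_rows", "body": {"rows": [{"x":0,"y":0,"z":0.004,"ax":0,"ay":0,"az":0,"jaw":-1},{"x":0,"y":0,"z":0.004,"ax":0,"ay":0,"az":0,"jaw":1},{"x":0,"y":0,"z":0.004,"ax":0,"ay":0,"az":0,"jaw":1},{"x":0,"y":0,"z":0.004,"ax":0,"ay":0,"az":0,"jaw":1},{"x":0,"y":0,"z":-0.15,"ax":0,"ay":0,"az":0,"jaw":1},{"x":0,"y":0,"z":-0.4,"ax":0,"ay":0,"az":0,"jaw":1},{"x":0,"y":0,"z":-0.6,"ax":0,"ay":0,"az":0,"jaw":1},{"x":-0.3,"y":0,"z":-0.6,"ax":0,"ay":0,"az":0,"jaw":1},{"x":-0.6,"y":0,"z":-0.6,"ax":0,"ay":0,"az":0,"jaw":1},{"x":-0.9,"y":0,"z":-0.6,"ax":0,"ay":0,"az":0,"jaw":1}]}}

```text
time: 17.75
tool_pos: [571.0, 215.3, 175.9]
tcp_rot: [3.141, 0.0, 1.481]
contact_force: [1.5, -0.8, 0.2]
grip_width: 92.2
finger_force: 0.0
```

Emit:
{"method": "send_rows", "body": {"rows": [{"x":-0.3,"y":0,"z":0,"ax":0,"ay":0,"az":0,"jaw":1},{"x":-0.6,"y":0,"z":0,"ax":0,"ay":0,"az":0,"jaw":1},{"x":-0.9,"y":0,"z":0,"ax":0,"ay":0,"az":0,"jaw":1},{"x":-1,"y":0,"z":0,"ax":0,"ay":0,"az":0,"jaw":1},{"x":-1,"y":0,"z":0,"ax":0,"ay":0,"az":0,"jaw":1},{"x":-1,"y":0,"z":0,"ax":0,"ay":0,"az":0,"jaw":1},{"x":-1,"y":0,"z":0,"ax":0,"ay":0,"az":0,"jaw":1},{"x":-1,"y":0,"z":0,"ax":0,"ay":0,"az":0,"jaw":1},{"x":-1,"y":0,"z":0,"ax":0,"ay":0,"az":0,"jaw":1},{"x":-1,"y":0,"z":0,"ax":0,"ay":0,"az":0,"jaw":1}]}}

```text
time: 19.0
tool_pos: [553.3, 18.0, 175.7]
tcp_rot: [3.142, 0.0, 1.48]
contact_force: [0.5, 0.2, 0.4]
grip_width: 92.0
finger_force: 0.0
```

Emit:
{"method": "send_rows", "body": {"rows": [{"x":-0.3,"y":-0.05,"z":0,"ax":0,"ay":0,"az":0,"jaw":1},{"x":-0.5,"y":-0.06,"z":0,"ax":0,"ay":0,"az":0,"jaw":1},{"x":-0.5,"y":-0.06,"z":0,"ax":0,"ay":0,"az":0,"jaw":1},{"x":-0.5,"y":-0.06,"z":0,"ax":0,"ay":0,"az":0,"jaw":1},{"x":-0.5,"y":-0.06,"z":0,"ax":0,"ay":0,"az":0,"jaw":1},{"x":-0.5,"y":-0.06,"z":0,"ax":0,"ay":0,"az":0,"jaw":1},{"x":-0.5,"y":-0.06,"z":0,"ax":0,"ay":0,"az":0,"jaw":1},{"x":-0.5,"y":-0.06,"z":0,"ax":0,"ay":0,"az":0,"jaw":1},{"x":-0.5,"y":-0.06,"z":0,"ax":0,"ay":0,"az":0,"jaw":1},{"x":-0.5,"y":-0.06,"z":0,"ax":0,"ay":0,"az":0,"jaw":1}]}}

```text
time: 20.25
tool_pos: [532.2, -80.7, 175.7]
tcp_rot: [3.142, 0.0, 1.48]
contact_force: [-0.3, -0.4, 0.1]
grip_width: 91.9
finger_force: 0.0
```

```bash
python3 - <<'E'
from h import *
go((528,-112,71))
p,d=bot.capture('wrist'); save('w3',p)
E
```

```text
t 20.25 tcp [532.2 -80.7 175.7] rot [3.142 0.    1.48 ] F [-0.3 -0.4  0.1] grip 91.9 0.0
(528, -112, 71) -> [-0.158 -0.007  0.524]
```

View pics/w3.png

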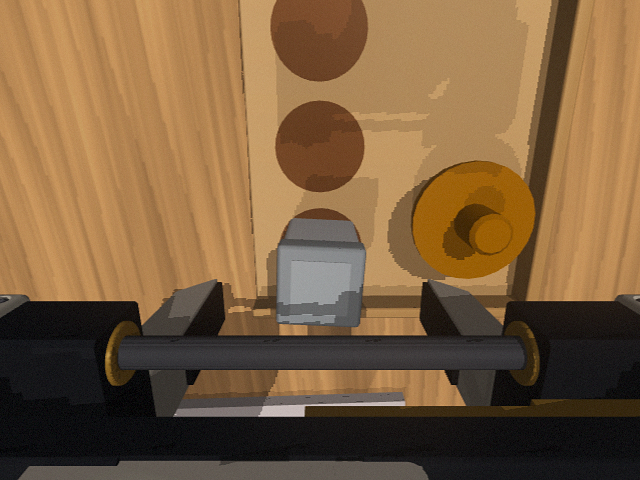

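Container lid corners are at about (282,240), (365,244), (359,327), (277,322). The bowl's knob top is at about (491,234) and the middle pad's centre at (320,146).

```bash
python3 - <<'E'
from h import *
for a in[(282,240),(365,244),(359,327),(277,322),(321,283)]: print(wpx(*a,99).round(1))
print('knob',wpx(491,234,94).round(1),'pad',wpx(320,146,15.5).round(1))
go(tuple(wpx(321,283,99)[:2])+(71,))
E
```

```text
[504.9 -75.   99. ]
[559.3 -82.8  99. ]
[ 551.5 -144.7   99. ]
[ 493.9 -135.4   99. ]
[ 527.7 -108.2   99. ]
knob [644.3 -85.1  94. ] pad [534.5 -22.8  15.5]
t 20.3 tcp [532.2 -80.7 175.7] rot [3.142 0.    1.48 ] F [-0.4  0.6 -0.3] grip 91.7 0.0
(np.float64(527.7042684287793), np.float64(-108.21427985979106), 71) -> [-0.139 -0.01   0.524]
```

Emit:
{"method": "send_rows", "body": {"rows": [{"x":-0.15,"y":-0.008,"z":0,"ax":0,"ay":0,"az":0.055,"jaw":1},{"x":-0.15,"y":-0.008,"z":0.12,"ax":0,"ay":0,"az":0.055,"jaw":1},{"x":-0.15,"y":-0.008,"z":0.3,"ax":0,"ay":0,"az":0.055,"jaw":1},{"x":-0.15,"y":-0.008,"z":0.45,"ax":0,"ay":0,"az":0.055,"jaw":1},{"x":-0.15,"y":-0.008,"z":0.52,"ax":0,"ay":0,"az":0.055,"jaw":1},{"x":-0.15,"y":-0.008,"z":0.52,"ax":0,"ay":0,"az":0.055,"jaw":-1},{"x":-0.15,"y":-0.008,"z":0.52,"ax":0,"ay":0,"az":0.055,"jaw":-1},{"x":-0.15,"y":-0.008,"z":0.52,"ax":0,"ay":0,"az":0.055,"jaw":-1},{"x":-0.15,"y":-0.008,"z":0.52,"ax":0,"ay":0,"az":0.055,"jaw":-1},{"x":-0.15,"y":-0.008,"z":0.52,"ax":0,"ay":0,"az":0.055,"jaw":-1}]}}

```text
time: 21.55
tool_pos: [528.3, -110.6, 72.6]
tcp_rot: [3.14, 0.0, 1.422]
contact_force: [-1.2, -0.0, 6.0]
grip_width: 60.0
finger_force: 30.0
```

```bash
python3 - <<'E'
from h import *
go((497.2,328.5,160),(497.2,328.5,60.5))
E
```

```text
t 21.55 tcp [ 528.3 -110.6   72.6] rot [3.14  0.    1.422] F [-1.2 -0.   6. ] grip 60.0 30.0
(497.2, 328.5, 160) -> [ 2.148 -0.478 -0.439]
(497.2, 328.5, 60.5) -> [ 2.148 -0.479  0.059]
```

Emit:
{"method": "send_rows", "body": {"rows": [{"x":0,"y":0,"z":-0.15,"ax":0,"ay":0,"az":0,"jaw":-1},{"x":0,"y":0,"z":-0.35,"ax":0,"ay":0,"az":-0.055,"jaw":-1},{"x":0.1,"y":0,"z":-0.5,"ax":0,"ay":0,"az":-0.055,"jaw":-1},{"x":0.3,"y":0,"z":-0.5,"ax":0,"ay":0,"az":-0.055,"jaw":-1},{"x":0.5,"y":0,"z":-0.5,"ax":0,"ay":0,"az":-0.055,"jaw":-1},{"x":0.7,"y":0,"z":-0.5,"ax":0,"ay":0,"az":-0.055,"jaw":-1},{"x":0.85,"y":0,"z":-0.5,"ax":0,"ay":0,"az":-0.055,"jaw":-1},{"x":0.95,"y":0,"z":-0.5,"ax":0,"ay":0,"az":-0.055,"jaw":-1},{"x":1,"y":0,"z":-0.5,"ax":0,"ay":0,"az":-0.055,"jaw":-1},{"x":1,"y":0,"z":-0.5,"ax":0,"ay":0,"az":-0.055,"jaw":-1}]}}

```text
time: 22.8
tool_pos: [557.4, 87.3, 171.5]
tcp_rot: [-3.141, 0.0, 1.481]
contact_force: [0.6, 0.3, -1.1]
grip_width: 59.9
finger_force: 30.0
```

Emit:
{"method": "send_rows", "body": {"rows": [{"x":0.1,"y":-0.03,"z":0,"ax":0,"ay":0,"az":0,"jaw":-1},{"x":0.25,"y":-0.1,"z":0,"ax":0,"ay":0,"az":0,"jaw":-1},{"x":0.45,"y":-0.2,"z":0,"ax":0,"ay":0,"az":0,"jaw":-1},{"x":0.65,"y":-0.3,"z":0,"ax":0,"ay":0,"az":0,"jaw":-1},{"x":0.8,"y":-0.36,"z":0,"ax":0,"ay":0,"az":0,"jaw":-1},{"x":0.92,"y":-0.4,"z":0,"ax":0,"ay":0,"az":0,"jaw":-1},{"x":1,"y":-0.41,"z":0,"ax":0,"ay":0,"az":0,"jaw":-1},{"x":1,"y":-0.41,"z":0,"ax":0,"ay":0,"az":0,"jaw":-1},{"x":1,"y":-0.41,"z":0,"ax":0,"ay":0,"az":0,"jaw":-1},{"x":1,"y":-0.41,"z":0,"ax":0,"ay":0,"az":0,"jaw":-1}]}}

```text
time: 24.05
tool_pos: [494.3, 293.1, 171.7]
tcp_rot: [-3.142, 0.0, 1.479]
contact_force: [0.4, 0.5, -1.9]
grip_width: 59.3
finger_force: 30.0
```

Emit:
{"method": "send_rows", "body": {"rows": [{"x":0.08,"y":0,"z":0,"ax":0,"ay":0,"az":0,"jaw":-1},{"x":0.17,"y":0,"z":0.05,"ax":0,"ay":0,"az":0,"jaw":-1},{"x":0.17,"y":0,"z":0.2,"ax":0,"ay":0,"az":0,"jaw":-1},{"x":0.17,"y":0,"z":0.35,"ax":0,"ay":0,"az":0,"jaw":-1},{"x":0.17,"y":0,"z":0.45,"ax":0,"ay":0,"az":0,"jaw":-1},{"x":0.17,"y":0,"z":0.5,"ax":0,"ay":0,"az":0,"jaw":-1},{"x":0.17,"y":0,"z":0.53,"ax":0,"ay":0,"az":0,"jaw":-1},{"x":0.17,"y":0,"z":0.545,"ax":0,"ay":0,"az":0,"jaw":-1},{"x":0.17,"y":0,"z":0.55,"ax":0,"ay":0,"az":0,"jaw":-1},{"x":0.17,"y":0,"z":0.55,"ax":0,"ay":0,"az":0,"jaw":-1}]}}

```text
time: 25.3
tool_pos: [497.3, 327.9, 62.2]
tcp_rot: [3.141, -0.0, 1.48]
contact_force: [0.7, -0.4, -1.1]
grip_width: 59.4
finger_force: 30.0
```

```bash
python3 - <<'E'
from h import *
go((497.2,328.5,61),(645.5,-86,180))
E
```

```text
t 25.3 tcp [497.3 327.9  62.2] rot [ 3.141 -0.     1.48 ] F [ 0.7 -0.4 -1.1] grip 59.4 30.0
(497.2, 328.5, 61) -> [ 0.003 -0.001  0.006]
(645.5, -86, 180) -> [-1.994  0.926 -0.589]
```

Emit:
{"method": "send_rows", "body": {"rows": [{"x":0,"y":0,"z":0.004,"ax":0,"ay":0,"az":0,"jaw":-1},{"x":0,"y":0,"z":0.004,"ax":0,"ay":0,"az":0,"jaw":1},{"x":0,"y":0,"z":0.004,"ax":0,"ay":0,"az":0,"jaw":1},{"x":0,"y":0,"z":0.004,"ax":0,"ay":0,"az":0,"jaw":1},{"x":0,"y":0,"z":-0.15,"ax":0,"ay":0,"az":0,"jaw":1},{"x":0,"y":0,"z":-0.4,"ax":0,"ay":0,"az":0,"jaw":1},{"x":0,"y":0,"z":-0.6,"ax":0,"ay":0,"az":0,"jaw":1},{"x":-0.3,"y":0,"z":-0.6,"ax":0,"ay":0,"az":0,"jaw":1},{"x":-0.6,"y":0.2,"z":-0.6,"ax":0,"ay":0,"az":0,"jaw":1},{"x":-0.85,"y":0.4,"z":-0.6,"ax":0,"ay":0,"az":0,"jaw":1}]}}

```text
time: 26.55
tool_pos: [555.6, 159.2, 182.3]
tcp_rot: [3.141, -0.0, 1.481]
contact_force: [0.7, 1.6, 0.2]
grip_width: 91.8
finger_force: 0.0
```

Emit:
{"method": "send_rows", "body": {"rows": [{"x":-0.3,"y":0.1,"z":0,"ax":0,"ay":0,"az":0,"jaw":1},{"x":-0.6,"y":0.2,"z":0,"ax":0,"ay":0,"az":0,"jaw":1},{"x":-0.9,"y":0.4,"z":0,"ax":0,"ay":0,"az":0,"jaw":1},{"x":-1,"y":0.525,"z":0,"ax":0,"ay":0,"az":0,"jaw":1},{"x":-1,"y":0.525,"z":0,"ax":0,"ay":0,"az":0,"jaw":1},{"x":-1,"y":0.525,"z":0,"ax":0,"ay":0,"az":0,"jaw":1},{"x":-1,"y":0.525,"z":0,"ax":0,"ay":0,"az":0,"jaw":1},{"x":-1,"y":0.525,"z":0,"ax":0,"ay":0,"az":0,"jaw":1},{"x":-1,"y":0.525,"z":0,"ax":0,"ay":0,"az":0,"jaw":1},{"x":-1,"y":0.525,"z":0,"ax":0,"ay":0,"az":0,"jaw":1}]}}

```text
time: 27.8
tool_pos: [641.6, -47.8, 181.9]
tcp_rot: [3.141, 0.0, 1.48]
contact_force: [0.8, 0.4, -0.3]
grip_width: 91.7
finger_force: 0.0
```

```bash
python3 - <<'E'
from h import *
go((645.7,-85.6,63))
p,d=bot.capture('wrist'); save('w4',p[80:480])
E
```

```text
t 27.8 tcp [641.6 -47.8 181.9] rot [3.141 0.    1.48 ] F [ 0.8  0.4 -0.3] grip 91.7 0.0
(645.7, -85.6, 63) -> [-0.186  0.037  0.594]
```

View pics/w4.png

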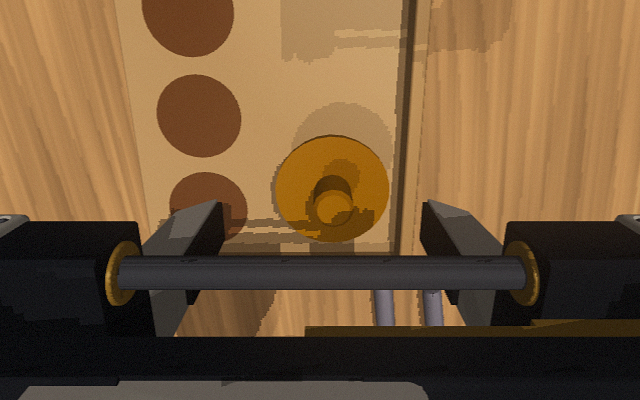

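Knob top centre is at about (334,289) in the full frame, and the middle pad at about (199,196).

```bash
python3 - <<'E'
from h import *
k=wpx(334,289,94); print('knob',k.round(1),'padM',wpx(199,196,15.5).round(1))
go((k[0],k[1],63))
E
```

```text
knob [645.6 -85.9  94. ] padM [534.1 -23.5  15.5]
t 27.85 tcp [641.7 -47.9 181.8] rot [3.141 0.    1.48 ] F [ 0.4  0.6 -0.1] grip 91.5 0.0
(np.float64(645.6083008717096), np.float64(-85.94495091351284), 63) -> [-0.188  0.037  0.594]
```

Emit:
{"method": "send_rows", "body": {"rows": [{"x":-0.188,"y":0.037,"z":0,"ax":0,"ay":0,"az":0,"jaw":0.4},{"x":-0.188,"y":0.037,"z":0.15,"ax":0,"ay":0,"az":0,"jaw":0.4},{"x":-0.188,"y":0.037,"z":0.35,"ax":0,"ay":0,"az":0,"jaw":0.4},{"x":-0.188,"y":0.037,"z":0.5,"ax":0,"ay":0,"az":0,"jaw":0.4},{"x":-0.188,"y":0.037,"z":0.585,"ax":0,"ay":0,"az":0,"jaw":0.4},{"x":-0.188,"y":0.037,"z":0.585,"ax":0,"ay":0,"az":0,"jaw":-1},{"x":-0.188,"y":0.037,"z":0.585,"ax":0,"ay":0,"az":0,"jaw":-1},{"x":-0.188,"y":0.037,"z":0.585,"ax":0,"ay":0,"az":0,"jaw":-1},{"x":-0.188,"y":0.037,"z":0.585,"ax":0,"ay":0,"az":0,"jaw":-1},{"x":-0.188,"y":0.037,"z":0.585,"ax":0,"ay":0,"az":0,"jaw":-1}]}}

```text
time: 29.1
tool_pos: [646.2, -86.3, 65.7]
tcp_rot: [3.14, 0.0, 1.48]
contact_force: [0.2, 0.0, 4.5]
grip_width: 29.2
finger_force: 30.0
```

```bash
python3 - <<'E'
from h import *
go((466.5,-371,150))
c=[px2w('top',u,v,14)[:2] for u,v in [(450,243),(529,247),(527,362),(448,358)]]; print(np.mean(c,0))
im=cv2.imread('pics/top0.png'); cv2.imwrite('pics/crop2.png',cv2.resize(im[235:370,440:540],None,fx=4.4,fy=4.4,interpolation=cv2.INTER_CUBIC))
E
```

```text
t 29.1 tcp [646.2 -86.3  65.7] rot [3.14 0.   1.48] F [0.2 0.  4.5] grip 29.2 30.0
(466.5, -371, 150) -> [-1.499 -0.765 -0.423]
[ 466.89125024 -369.4514183 ]
```

View pics/crop2.png

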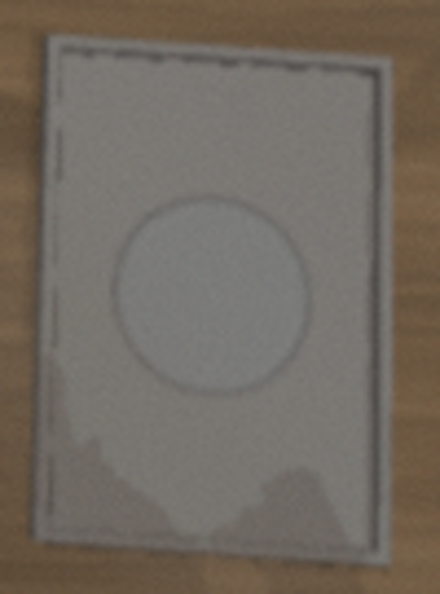

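In the 4.4x crop the ring is centred at about (212.5,295), which puts the tray's middle at about (466.7, -370.7).

Emit:
{"method": "send_rows", "body": {"rows": [{"x":0,"y":0,"z":-0.1,"ax":0,"ay":0,"az":0,"jaw":-1},{"x":0,"y":0,"z":-0.3,"ax":0,"ay":0,"az":0,"jaw":-1},{"x":-0.05,"y":-0.05,"z":-0.4,"ax":0,"ay":0,"az":0,"jaw":-1},{"x":-0.2,"y":-0.12,"z":-0.4,"ax":0,"ay":0,"az":0,"jaw":-1},{"x":-0.4,"y":-0.2,"z":-0.4,"ax":0,"ay":0,"az":0,"jaw":-1},{"x":-0.6,"y":-0.3,"z":-0.4,"ax":0,"ay":0,"az":0,"jaw":-1},{"x":-0.75,"y":-0.37,"z":-0.4,"ax":0,"ay":0,"az":0,"jaw":-1},{"x":-0.85,"y":-0.4,"z":-0.4,"ax":0,"ay":0,"az":0,"jaw":-1},{"x":-0.9,"y":-0.4,"z":-0.4,"ax":0,"ay":0,"az":0,"jaw":-1},{"x":-0.9,"y":-0.4,"z":-0.4,"ax":0,"ay":0,"az":0,"jaw":-1}]}}

```text
time: 30.35
tool_pos: [549.9, -258.3, 144.5]
tcp_rot: [3.141, -0.0, 1.48]
contact_force: [0.0, 0.3, -1.5]
grip_width: 29.1
finger_force: 30.0
```

Emit:
{"method": "send_rows", "body": {"rows": [{"x":-0.1,"y":-0.06,"z":0,"ax":0,"ay":0,"az":0,"jaw":-1},{"x":-0.25,"y":-0.15,"z":0,"ax":0,"ay":0,"az":0,"jaw":-1},{"x":-0.4,"y":-0.25,"z":0,"ax":0,"ay":0,"az":0,"jaw":-1},{"x":-0.52,"y":-0.33,"z":0,"ax":0,"ay":0,"az":0,"jaw":-1},{"x":-0.58,"y":-0.36,"z":0,"ax":0,"ay":0,"az":0,"jaw":-1},{"x":-0.598,"y":-0.365,"z":0,"ax":0,"ay":0,"az":0,"jaw":-1},{"x":-0.598,"y":-0.365,"z":0.1,"ax":0,"ay":0,"az":0,"jaw":-1},{"x":-0.598,"y":-0.365,"z":0.25,"ax":0,"ay":0,"az":0,"jaw":-1},{"x":-0.598,"y":-0.365,"z":0.34,"ax":0,"ay":0,"az":0,"jaw":-1},{"x":-0.598,"y":-0.365,"z":0.38,"ax":0,"ay":0,"az":0,"jaw":-1}]}}

```text
time: 31.6
tool_pos: [466.7, -369.3, 67.6]
tcp_rot: [-3.14, -0.001, 1.481]
contact_force: [0.8, -0.1, -2.3]
grip_width: 29.4
finger_force: 30.0
```

```bash
python3 - <<'E'
from h import *
go((466.7,-370.7,56.7))
E
```

```text
t 31.6 tcp [ 466.7 -369.3   67.6] rot [-3.140e+00 -1.000e-03  1.481e+00] F [ 0.8 -0.1 -2.3] grip 29.4 30.0
(466.7, -370.7, 56.7) -> [-0.007  0.001  0.054]
```

Emit:
{"method": "send_rows", "body": {"rows": [{"x":-0.002,"y":0,"z":0.03,"ax":0,"ay":0,"az":0,"jaw":-1},{"x":-0.002,"y":0,"z":0.045,"ax":0,"ay":0,"az":0,"jaw":-1},{"x":-0.002,"y":0,"z":0.052,"ax":0,"ay":0,"az":0,"jaw":-1},{"x":-0.002,"y":0,"z":0.056,"ax":0,"ay":0,"az":0,"jaw":-1},{"x":-0.002,"y":0,"z":0.056,"ax":0,"ay":0,"az":0,"jaw":-1},{"x":-0.002,"y":0,"z":0.056,"ax":0,"ay":0,"az":0,"jaw":-1},{"x":-0.002,"y":0,"z":0.056,"ax":0,"ay":0,"az":0,"jaw":-1},{"x":-0.002,"y":0,"z":0.056,"ax":0,"ay":0,"az":0,"jaw":-1},{"x":-0.002,"y":0,"z":0.056,"ax":0,"ay":0,"az":0,"jaw":-1},{"x":-0.002,"y":0,"z":0.056,"ax":0,"ay":0,"az":0,"jaw":-1}]}}

```text
time: 32.85
tool_pos: [466.1, -371.1, 57.5]
tcp_rot: [3.142, 0.0, 1.48]
contact_force: [-0.3, 0.7, -1.7]
grip_width: 29.2
finger_force: 30.0
```

```bash
python3 - <<'E'
from h import *
go((466.7,-370.7,56.7),(497.3,327.9,190))
p,d=bot.capture('top'); cv2.imwrite('pics/top2.png',cv2.resize(p[235:370,440:540,::-1],None,fx=4.4,fy=4.4,interpolation=cv2.INTER_CUBIC))
E
```

```text
t 32.85 tcp [ 466.1 -371.1   57.5] rot [3.142 0.    1.48 ] F [-0.3  0.7 -1.7] grip 29.2 30.0
(466.7, -370.7, 56.7) -> [0.002 0.003 0.004]
(497.3, 327.9, 190) -> [ 3.495 -0.161 -0.663]
```

View pics/top2.png

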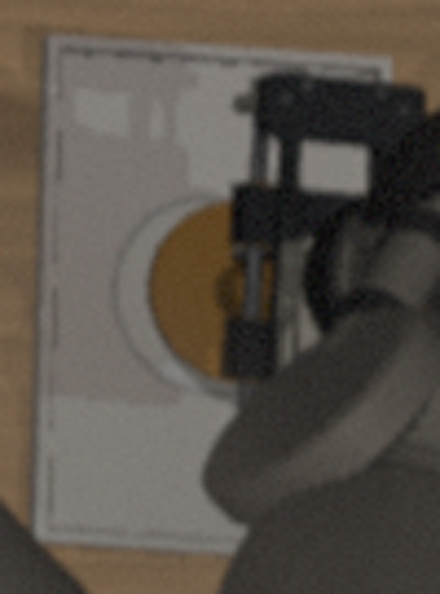

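The bowl's left edge is at about (148,290) and the ring's left edge at about (117,290). The gap may be parallax, so I'm computing it.

```bash
python3 - <<'E'
from h import *
f=lambda x,y,z:px2w('top',440+(x+.5)/4.4-.5,235+(y+.5)/4.4-.5,z).round(1)
print(f(148,290,51),f(115,290,6),f(212.5,295,6), f(190,202,51),f(190,374,51))
E
```

```text
[ 467.4 -323.5   51. ] [ 468.3 -320.2    6. ] [ 466.6 -370.8    6. ] [ 511.7 -346.    51. ] [ 426.4 -343.1   51. ]
```

Emit:
{"method": "send_rows", "body": {"rows": [{"x":0,"y":0,"z":0.004,"ax":0,"ay":0,"az":0,"jaw":-1},{"x":0,"y":0,"z":0.004,"ax":0,"ay":0,"az":0,"jaw":0.6},{"x":0,"y":0,"z":0.004,"ax":0,"ay":0,"az":0,"jaw":0.6},{"x":0,"y":0,"z":0.004,"ax":0,"ay":0,"az":0,"jaw":0.6},{"x":0,"y":0,"z":0.004,"ax":0,"ay":0,"az":0,"jaw":0.6},{"x":0,"y":0,"z":-0.15,"ax":0,"ay":0,"az":0,"jaw":1},{"x":0,"y":0,"z":-0.4,"ax":0,"ay":0,"az":0,"jaw":1},{"x":0,"y":0,"z":-0.65,"ax":0,"ay":0,"az":0,"jaw":1},{"x":0.3,"y":0,"z":-0.65,"ax":0,"ay":0,"az":0,"jaw":1},{"x":0.6,"y":0,"z":-0.65,"ax":0,"ay":0,"az":0,"jaw":1}]}}

```text
time: 34.15
tool_pos: [477.0, -250.7, 188.2]
tcp_rot: [3.14, 0.001, 1.478]
contact_force: [0.2, 0.4, -1.2]
grip_width: 92.1
finger_force: 0.0
```

Emit:
{"method": "send_rows", "body": {"rows": [{"x":0.3,"y":0,"z":0,"ax":0,"ay":0,"az":0,"jaw":1},{"x":0.6,"y":0,"z":0,"ax":0,"ay":0,"az":0,"jaw":1},{"x":0.9,"y":0,"z":0,"ax":0,"ay":0,"az":0,"jaw":1},{"x":1,"y":0,"z":0,"ax":0,"ay":0,"az":0,"jaw":1},{"x":1,"y":0,"z":0,"ax":0,"ay":0,"az":0,"jaw":1},{"x":1,"y":0,"z":0,"ax":0,"ay":0,"az":0,"jaw":1},{"x":1,"y":0,"z":0,"ax":0,"ay":0,"az":0,"jaw":1},{"x":1,"y":0,"z":0,"ax":0,"ay":0,"az":0,"jaw":1},{"x":1,"y":0,"z":0,"ax":0,"ay":0,"az":0,"jaw":1},{"x":1,"y":0,"z":0,"ax":0,"ay":0,"az":0,"jaw":1}]}}

```text
time: 35.4
tool_pos: [495.1, -52.6, 187.5]
tcp_rot: [-3.142, 0.0, 1.48]
contact_force: [0.0, 0.4, -0.2]
grip_width: 91.8
finger_force: 0.0
```

Emit:
{"method": "send_rows", "body": {"rows": [{"x":0.3,"y":0,"z":0,"ax":0,"ay":0,"az":0,"jaw":1},{"x":0.6,"y":-0.05,"z":0,"ax":0,"ay":0,"az":0,"jaw":1},{"x":0.9,"y":-0.1,"z":0,"ax":0,"ay":0,"az":0,"jaw":1},{"x":1,"y":-0.16,"z":0,"ax":0,"ay":0,"az":0,"jaw":1},{"x":1,"y":-0.16,"z":0,"ax":0,"ay":0,"az":0,"jaw":1},{"x":1,"y":-0.16,"z":0,"ax":0,"ay":0,"az":0,"jaw":1},{"x":1,"y":-0.16,"z":0,"ax":0,"ay":0,"az":0,"jaw":1},{"x":1,"y":-0.16,"z":0,"ax":0,"ay":0,"az":0,"jaw":1},{"x":1,"y":-0.16,"z":0,"ax":0,"ay":0,"az":0,"jaw":1},{"x":1,"y":-0.16,"z":0,"ax":0,"ay":0,"az":0,"jaw":1}]}}

```text
time: 36.65
tool_pos: [481.4, 149.5, 187.5]
tcp_rot: [3.142, 0.0, 1.48]
contact_force: [-0.1, 0.2, -0.3]
grip_width: 91.6
finger_force: 0.0
```

```bash
python3 - <<'E'
from h import *
go((497.3,327.9,62))
p,d=bot.capture('top'); save('top3',p)
E
```

```text
t 36.65 tcp [481.4 149.5 187.5] rot [3.142 0.    1.48 ] F [-0.1  0.2 -0.3] grip 91.6 0.0
(497.3, 327.9, 62) -> [ 0.896 -0.002  0.627]
```

View pics/top3.png

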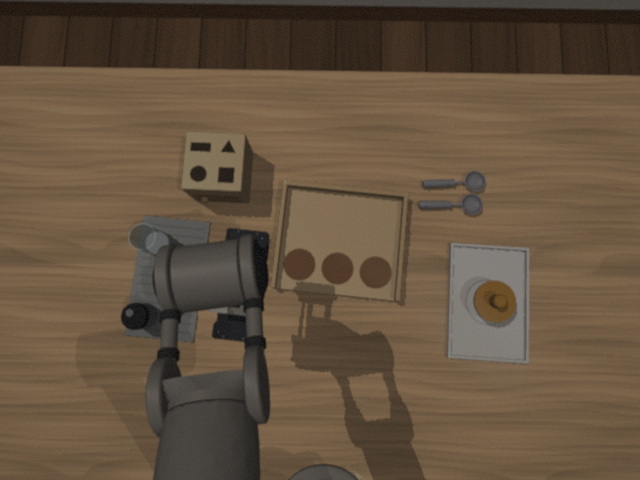

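The bowl stands in the tray with its lid at about (495,303). The bare pads are at about (299,264), (338,268) and (376,272). The beaker, tumbler and (hidden) container stand on the mat, and I'm measuring the blobs.

```bash
python3 - <<'E'
from h import *
im=cv2.imread('pics/top3.png'); h=cv2.cvtColor(im,cv2.COLOR_BGR2HSV)
m=((h[...,0]>10)&(h[...,0]<25)&(h[...,1]>190)).astype('uint8'); m[:,:440]=0
c=max(cv2.findContours(m,0,1)[0],key=cv2.contourArea); e=cv2.minEnclosingCircle(c); print('bowl',e,px2w('top',*e[0],51).round(1))
m=((h[...,0]<13)&(h[...,1]>105)).astype('uint8'); m[:240]=0;m[300:]=0;m[:,:280]=0;m[:,400:]=0
for c in cv2.findContours(m,0,1)[0]:
    if cv2.contourArea(c)>400: e=cv2.fitEllipse(c); print('pad',np.round(e[0],1),np.round(e[1],1),px2w('top',*e[0],15.5).round(1))
E
```

```text
Traceback (most recent call last):
ValueError: max() iterable argument is empty
```

```bash
python3 - <<'E'
from h import *
im=cv2.imread('pics/top3.png'); h=cv2.cvtColor(im,cv2.COLOR_BGR2HSV)
print(h[290,490],h[303,485],h[264,299],h[268,338],h[272,376],h[230,340])
m=((h[...,0]>8)&(h[...,0]<25)&(h[...,1]>130)).astype('uint8'); m[:,:460]=0; m[:250]=0;m[350:]=0;m[:,520:]=0
c=max(cv2.findContours(m,0,1)[0],key=cv2.contourArea); e=cv2.minEnclosingCircle(c); print('bowl',e,px2w('top',*e[0],51).round(1))
for v in(264,268,272):
  for u in ():pass
b=im[...,2].astype(int)
for u0,v0 in((299,264),(338,268),(376,272)):
    sub=(h[v0-22:v0+23,u0-19:u0+20,0]<h[230,340,0]-3).astype('uint8'); ys,xs=np.nonzero(sub); print(len(xs),xs.mean()+u0-19,ys.mean()+v0-22,px2w('top',xs.mean()+u0-19,ys.mean()+v0-22,15.5).round(1))
E
```

```text
[ 18 156 100] [ 17 153 108] [ 12 118  82] [ 13 115  84] [ 13 117  85] [ 16  91 129]
bowl ((494.7200012207031, 300.9800109863281), 20.846166610717773) [ 467.3 -370.6   51. ]
302 299.44370860927154 264.18543046357615 [544.1  62.5  15.5]
260 337.1461538461538 269.09615384615387 [534.3 -24.4  15.5]
128 374.015625 273.390625 [ 526.  -109.1   15.5]
```

Emit:
{"method": "send_rows", "body": {"rows": [{"x":0.3,"y":0,"z":0,"ax":0,"ay":0,"az":0,"jaw":1},{"x":0.6,"y":0,"z":0,"ax":0,"ay":0,"az":0,"jaw":1},{"x":0.896,"y":-0.002,"z":0,"ax":0,"ay":0,"az":0,"jaw":1},{"x":0.896,"y":-0.002,"z":0,"ax":0,"ay":0,"az":0,"jaw":1},{"x":0.896,"y":-0.002,"z":0.15,"ax":0,"ay":0,"az":0,"jaw":1},{"x":0.896,"y":-0.002,"z":0.35,"ax":0,"ay":0,"az":0,"jaw":1},{"x":0.896,"y":-0.002,"z":0.5,"ax":0,"ay":0,"az":0,"jaw":1},{"x":0.896,"y":-0.002,"z":0.6,"ax":0,"ay":0,"az":0,"jaw":1},{"x":0.896,"y":-0.002,"z":0.627,"ax":0,"ay":0,"az":0,"jaw":1},{"x":0.896,"y":-0.002,"z":0.627,"ax":0,"ay":0,"az":0,"jaw":0.5}]}}

```text
time: 37.95
tool_pos: [497.5, 327.8, 62.4]
tcp_rot: [3.141, 0.0, 1.48]
contact_force: [-0.3, -0.1, 0.2]
grip_width: 86.2
finger_force: 0.0
```

Emit:
{"method": "send_rows", "body": {"rows": [{"x":0,"y":0,"z":0,"ax":0,"ay":0,"az":0,"jaw":-1},{"x":0,"y":0,"z":0,"ax":0,"ay":0,"az":0,"jaw":-1},{"x":0,"y":0,"z":0,"ax":0,"ay":0,"az":0,"jaw":-1},{"x":0,"y":0,"z":0,"ax":0,"ay":0,"az":0,"jaw":-1},{"x":0,"y":0,"z":-0.1,"ax":0,"ay":0,"az":0,"jaw":-1},{"x":0,"y":0,"z":-0.3,"ax":0,"ay":0,"az":0,"jaw":-1},{"x":0,"y":0,"z":-0.5,"ax":0,"ay":0,"az":0,"jaw":-1},{"x":-0.05,"y":0.02,"z":-0.6,"ax":0,"ay":0,"az":0,"jaw":-1},{"x":-0.2,"y":0.1,"z":-0.6,"ax":0,"ay":0,"az":0,"jaw":-1},{"x":-0.4,"y":0.2,"z":-0.6,"ax":0,"ay":0,"az":0,"jaw":-1}]}}

```text
time: 39.2
tool_pos: [529.6, 244.7, 182.0]
tcp_rot: [-3.141, 0.0, 1.482]
contact_force: [0.3, 0.2, -2.7]
grip_width: 59.8
finger_force: 30.0
```

```bash
python3 - <<'E'
from h import *
go((527,-111.5,72.6))
E
```

```text
t 39.2 tcp [529.6 244.7 182. ] rot [-3.141  0.     1.482] F [ 0.3  0.2 -2.7] grip 59.8 30.0
(527, -111.5, 72.6) -> [-1.775  0.145  0.547]
```

Emit:
{"method": "send_rows", "body": {"rows": [{"x":-0.2,"y":0.02,"z":0,"ax":0,"ay":0,"az":0,"jaw":-1},{"x":-0.4,"y":0.04,"z":0,"ax":0,"ay":0,"az":0,"jaw":-1},{"x":-0.6,"y":0.07,"z":0,"ax":0,"ay":0,"az":0,"jaw":-1},{"x":-0.8,"y":0.1,"z":0,"ax":0,"ay":0,"az":0,"jaw":-1},{"x":-0.92,"y":0.12,"z":0,"ax":0,"ay":0,"az":0,"jaw":-1},{"x":-1,"y":0.145,"z":0,"ax":0,"ay":0,"az":0,"jaw":-1},{"x":-1,"y":0.145,"z":0,"ax":0,"ay":0,"az":0,"jaw":-1},{"x":-1,"y":0.145,"z":0,"ax":0,"ay":0,"az":0,"jaw":-1},{"x":-1,"y":0.145,"z":0,"ax":0,"ay":0,"az":0,"jaw":-1},{"x":-1,"y":0.145,"z":0,"ax":0,"ay":0,"az":0,"jaw":-1}]}}

```text
time: 40.45
tool_pos: [540.4, 43.8, 182.1]
tcp_rot: [-3.142, 0.0, 1.481]
contact_force: [-0.1, -0.1, -2.9]
grip_width: 59.8
finger_force: 30.0
```

Emit:
{"method": "send_rows", "body": {"rows": [{"x":-0.1,"y":0,"z":0,"ax":0,"ay":0,"az":0,"jaw":-1},{"x":-0.25,"y":0,"z":0,"ax":0,"ay":0,"az":0,"jaw":-1},{"x":-0.45,"y":0,"z":0,"ax":0,"ay":0,"az":0,"jaw":-1},{"x":-0.62,"y":0,"z":0,"ax":0,"ay":0,"az":0,"jaw":-1},{"x":-0.72,"y":0,"z":0,"ax":0,"ay":0,"az":0,"jaw":-1},{"x":-0.775,"y":0,"z":0,"ax":0,"ay":0,"az":0,"jaw":-1},{"x":-0.775,"y":0,"z":0.1,"ax":0,"ay":0,"az":0,"jaw":-1},{"x":-0.775,"y":0,"z":0.25,"ax":0,"ay":0,"az":0,"jaw":-1},{"x":-0.775,"y":0,"z":0.4,"ax":0,"ay":0,"az":0,"jaw":-1},{"x":-0.775,"y":0,"z":0.48,"ax":0,"ay":0,"az":0,"jaw":-1}]}}

```text
time: 41.7
tool_pos: [525.9, -110.5, 84.7]
tcp_rot: [-3.14, -0.001, 1.481]
contact_force: [-0.5, 0.2, -0.9]
grip_width: 59.6
finger_force: 30.0
```

```bash
python3 - <<'E'
from h import *
go((527,-111.5,72.6))
E
```

```text
t 41.7 tcp [ 525.9 -110.5   84.7] rot [-3.140e+00 -1.000e-03  1.481e+00] F [-0.5  0.2 -0.9] grip 59.6 30.0
(527, -111.5, 72.6) -> [-0.004  0.006  0.061]
```

Emit:
{"method": "send_rows", "body": {"rows": [{"x":-0.002,"y":0.004,"z":0.03,"ax":0,"ay":0,"az":0,"jaw":-1},{"x":-0.002,"y":0.004,"z":0.045,"ax":0,"ay":0,"az":0,"jaw":-1},{"x":-0.002,"y":0.004,"z":0.055,"ax":0,"ay":0,"az":0,"jaw":-1},{"x":-0.002,"y":0.004,"z":0.055,"ax":0,"ay":0,"az":0,"jaw":-1},{"x":-0.002,"y":0.004,"z":0.055,"ax":0,"ay":0,"az":0,"jaw":-1},{"x":-0.002,"y":0.004,"z":0.055,"ax":0,"ay":0,"az":0,"jaw":-1},{"x":-0.002,"y":0.004,"z":0.055,"ax":0,"ay":0,"az":0,"jaw":-1},{"x":-0.002,"y":0.004,"z":0.055,"ax":0,"ay":0,"az":0,"jaw":-1},{"x":-0.002,"y":0.004,"z":0.055,"ax":0,"ay":0,"az":0,"jaw":-1},{"x":-0.002,"y":0.004,"z":0.055,"ax":0,"ay":0,"az":0,"jaw":-1}]}}

```text
time: 42.95
tool_pos: [527.2, -111.8, 75.1]
tcp_rot: [3.142, 0.0, 1.48]
contact_force: [-0.6, -0.4, -1.4]
grip_width: 59.9
finger_force: 30.0
```

```bash
python3 - <<'E'
from h import *
go((527,-111.5,72.6),(588,396.3,180))
E
```

```text
t 42.95 tcp [ 527.2 -111.8   75.1] rot [3.142 0.    1.48 ] F [-0.6 -0.4 -1.4] grip 59.9 30.0
(527, -111.5, 72.6) -> [ 0.001 -0.001  0.013]
(588, 396.3, 180) -> [ 2.557  0.072 -0.525]
```

Emit:
{"method": "send_rows", "body": {"rows": [{"x":0,"y":0,"z":0.008,"ax":0,"ay":0,"az":0,"jaw":-1},{"x":0,"y":0,"z":0.012,"ax":0,"ay":0,"az":0,"jaw":-1},{"x":0,"y":0,"z":0.013,"ax":0,"ay":0,"az":0,"jaw":-1},{"x":0,"y":0,"z":0.013,"ax":0,"ay":0,"az":0,"jaw":1},{"x":0,"y":0,"z":0.013,"ax":0,"ay":0,"az":0,"jaw":1},{"x":0,"y":0,"z":0.013,"ax":0,"ay":0,"az":0,"jaw":1},{"x":0,"y":0,"z":-0.15,"ax":0,"ay":0,"az":0,"jaw":1},{"x":0,"y":0,"z":-0.4,"ax":0,"ay":0,"az":0,"jaw":1},{"x":0.1,"y":0,"z":-0.55,"ax":0,"ay":0,"az":0,"jaw":1},{"x":0.4,"y":0,"z":-0.55,"ax":0,"ay":0,"az":0,"jaw":1}]}}

```text
time: 44.2
tool_pos: [536.3, -33.5, 187.8]
tcp_rot: [3.135, 0.001, 1.476]
contact_force: [1.6, 0.5, -0.7]
grip_width: 91.7
finger_force: 0.0
```

Emit:
{"method": "send_rows", "body": {"rows": [{"x":0.3,"y":0,"z":0,"ax":0,"ay":0,"az":0,"jaw":1},{"x":0.6,"y":0,"z":0,"ax":0,"ay":0,"az":0,"jaw":1},{"x":0.9,"y":0,"z":0,"ax":0,"ay":0,"az":0,"jaw":1},{"x":1,"y":0.07,"z":0,"ax":0,"ay":0,"az":0,"jaw":1},{"x":1,"y":0.07,"z":0,"ax":0,"ay":0,"az":0,"jaw":1},{"x":1,"y":0.07,"z":0,"ax":0,"ay":0,"az":0,"jaw":1},{"x":1,"y":0.07,"z":0,"ax":0,"ay":0,"az":0,"jaw":1},{"x":1,"y":0.07,"z":0,"ax":0,"ay":0,"az":0,"jaw":1},{"x":1,"y":0.07,"z":0,"ax":0,"ay":0,"az":0,"jaw":1},{"x":1,"y":0.07,"z":0,"ax":0,"ay":0,"az":0,"jaw":1}]}}

```text
time: 45.45
tool_pos: [566.6, 165.6, 185.2]
tcp_rot: [3.141, 0.0, 1.48]
contact_force: [0.2, -0.3, -0.6]
grip_width: 92.3
finger_force: 0.0
```

Emit:
{"method": "send_rows", "body": {"rows": [{"x":0.3,"y":0,"z":0,"ax":0,"ay":0,"az":0,"jaw":1},{"x":0.6,"y":0,"z":0,"ax":0,"ay":0,"az":0,"jaw":1},{"x":0.9,"y":0,"z":0,"ax":0,"ay":0,"az":0,"jaw":1},{"x":1,"y":0,"z":0,"ax":0,"ay":0,"az":0,"jaw":1},{"x":1,"y":0,"z":0,"ax":0,"ay":0,"az":0,"jaw":1},{"x":1,"y":0,"z":0,"ax":0,"ay":0,"az":0,"jaw":1},{"x":1,"y":0,"z":0,"ax":0,"ay":0,"az":0,"jaw":1},{"x":1,"y":0,"z":0,"ax":0,"ay":0,"az":0,"jaw":1},{"x":1,"y":0,"z":0,"ax":0,"ay":0,"az":0,"jaw":1},{"x":1,"y":0,"z":0,"ax":0,"ay":0,"az":0,"jaw":1}]}}

```text
time: 46.7
tool_pos: [584.8, 364.8, 185.2]
tcp_rot: [3.141, 0.0, 1.48]
contact_force: [-0.7, -0.4, 1.6]
grip_width: 91.8
finger_force: 0.0
```

```bash
python3 - <<'E'
from h import *
go((588,396.3,56))
E
```

```text
t 46.7 tcp [584.8 364.8 185.2] rot [3.141 0.    1.48 ] F [-0.7 -0.4  1.6] grip 91.8 0.0
(588, 396.3, 56) -> [0.158 0.002 0.646]
```

Emit:
{"method": "send_rows", "body": {"rows": [{"x":0.158,"y":0.002,"z":0,"ax":0,"ay":0,"az":0,"jaw":1},{"x":0.158,"y":0.002,"z":0.1,"ax":0,"ay":0,"az":0,"jaw":1},{"x":0.158,"y":0.002,"z":0.3,"ax":0,"ay":0,"az":0,"jaw":1},{"x":0.158,"y":0.002,"z":0.5,"ax":0,"ay":0,"az":0,"jaw":1},{"x":0.158,"y":0.002,"z":0.6,"ax":0,"ay":0,"az":0,"jaw":1},{"x":0.158,"y":0.002,"z":0.645,"ax":0,"ay":0,"az":0,"jaw":1},{"x":0.158,"y":0.002,"z":0.645,"ax":0,"ay":0,"az":0,"jaw":-1},{"x":0.158,"y":0.002,"z":0.645,"ax":0,"ay":0,"az":0,"jaw":-1},{"x":0.158,"y":0.002,"z":0.645,"ax":0,"ay":0,"az":0,"jaw":-1},{"x":0.158,"y":0.002,"z":0.645,"ax":0,"ay":0,"az":0,"jaw":-1}]}}

```text
time: 47.95
tool_pos: [588.3, 396.7, 57.0]
tcp_rot: [3.14, -0.001, 1.48]
contact_force: [-1.2, 0.1, 2.6]
grip_width: 60.4
finger_force: 30.0
```

Emit:
{"method": "send_rows", "body": {"rows": [{"x":0,"y":0,"z":0,"ax":0,"ay":0,"az":0,"jaw":-1},{"x":0,"y":0,"z":-0.1,"ax":0,"ay":0,"az":0,"jaw":-1},{"x":0,"y":0,"z":-0.3,"ax":0,"ay":0,"az":0,"jaw":-1},{"x":0,"y":0,"z":-0.5,"ax":0,"ay":0,"az":0,"jaw":-1},{"x":-0.1,"y":0,"z":-0.6,"ax":0,"ay":0,"az":0,"jaw":-1},{"x":-0.25,"y":-0.02,"z":-0.6,"ax":0,"ay":0,"az":0,"jaw":-1},{"x":-0.45,"y":-0.04,"z":-0.6,"ax":0,"ay":0,"az":0,"jaw":-1},{"x":-0.65,"y":-0.06,"z":-0.6,"ax":0,"ay":0,"az":0,"jaw":-1},{"x":-0.8,"y":-0.07,"z":-0.6,"ax":0,"ay":0,"az":0,"jaw":-1},{"x":-0.9,"y":-0.07,"z":-0.6,"ax":0,"ay":0,"az":0,"jaw":-1}]}}

```text
time: 49.2
tool_pos: [557.4, 217.1, 176.0]
tcp_rot: [-3.141, 0.0, 1.479]
contact_force: [0.4, 0.1, -0.6]
grip_width: 60.5
finger_force: 30.0
```

```bash
python3 - <<'E'
from h import *
go((534.3,-24.2,66.6))
E
```

```text
t 49.2 tcp [557.4 217.1 176. ] rot [-3.141  0.     1.479] F [ 0.4  0.1 -0.6] grip 60.5 30.0
(534.3, -24.2, 66.6) -> [-1.212 -0.004  0.547]
```

Emit:
{"method": "send_rows", "body": {"rows": [{"x":-0.2,"y":0,"z":0,"ax":0,"ay":0,"az":0,"jaw":-1},{"x":-0.4,"y":0,"z":0,"ax":0,"ay":0,"az":0,"jaw":-1},{"x":-0.6,"y":0,"z":0,"ax":0,"ay":0,"az":0,"jaw":-1},{"x":-0.75,"y":0,"z":0,"ax":0,"ay":0,"az":0,"jaw":-1},{"x":-0.88,"y":0,"z":0,"ax":0,"ay":0,"az":0,"jaw":-1},{"x":-0.96,"y":0,"z":0,"ax":0,"ay":0,"az":0,"jaw":-1},{"x":-1,"y":0,"z":0,"ax":0,"ay":0,"az":0,"jaw":-1},{"x":-1,"y":0,"z":0,"ax":0,"ay":0,"az":0,"jaw":-1},{"x":-1,"y":0,"z":0,"ax":0,"ay":0,"az":0,"jaw":-1},{"x":-1,"y":0,"z":0,"ax":0,"ay":0,"az":0,"jaw":-1}]}}

```text
time: 50.45
tool_pos: [539.6, 20.0, 176.1]
tcp_rot: [3.142, -0.0, 1.481]
contact_force: [0.2, 0.5, -1.3]
grip_width: 60.5
finger_force: 30.0
```

Emit:
{"method": "send_rows", "body": {"rows": [{"x":-0.1,"y":0,"z":0,"ax":0,"ay":0,"az":0,"jaw":-1},{"x":-0.18,"y":0,"z":0,"ax":0,"ay":0,"az":0,"jaw":-1},{"x":-0.21,"y":0,"z":0.03,"ax":0,"ay":0,"az":0,"jaw":-1},{"x":-0.21,"y":0,"z":0.15,"ax":0,"ay":0,"az":0,"jaw":-1},{"x":-0.21,"y":0,"z":0.3,"ax":0,"ay":0,"az":0,"jaw":-1},{"x":-0.21,"y":0,"z":0.42,"ax":0,"ay":0,"az":0,"jaw":-1},{"x":-0.21,"y":0,"z":0.49,"ax":0,"ay":0,"az":0,"jaw":-1},{"x":-0.21,"y":0,"z":0.52,"ax":0,"ay":0,"az":0,"jaw":-1},{"x":-0.21,"y":0,"z":0.53,"ax":0,"ay":0,"az":0,"jaw":-1},{"x":-0.21,"y":0,"z":0.53,"ax":0,"ay":0,"az":0,"jaw":-1}]}}

```text
time: 51.7
tool_pos: [536.2, -22.6, 70.7]
tcp_rot: [3.14, 0.0, 1.48]
contact_force: [-0.3, 0.7, -0.8]
grip_width: 60.2
finger_force: 30.0
```

```bash
python3 - <<'E'
from h import *
go((534.3,-24.2,67.2))
E
```

```text
t 51.7 tcp [536.2 -22.6  70.7] rot [3.14 0.   1.48] F [-0.3  0.7 -0.8] grip 60.2 30.0
(534.3, -24.2, 67.2) -> [-0.009 -0.009  0.017]
```

Emit:
{"method": "send_rows", "body": {"rows": [{"x":-0.009,"y":-0.009,"z":0.01,"ax":0,"ay":0,"az":0,"jaw":-1},{"x":-0.009,"y":-0.009,"z":0.015,"ax":0,"ay":0,"az":0,"jaw":-1},{"x":-0.009,"y":-0.009,"z":0.016,"ax":0,"ay":0,"az":0,"jaw":-1},{"x":-0.009,"y":-0.009,"z":0.016,"ax":0,"ay":0,"az":0,"jaw":1},{"x":-0.009,"y":-0.009,"z":0.016,"ax":0,"ay":0,"az":0,"jaw":1},{"x":-0.009,"y":-0.009,"z":0.016,"ax":0,"ay":0,"az":0,"jaw":1},{"x":-0.009,"y":-0.009,"z":-0.15,"ax":0,"ay":0,"az":0,"jaw":1},{"x":-0.009,"y":-0.009,"z":-0.4,"ax":0,"ay":0,"az":0,"jaw":1},{"x":0,"y":0,"z":-0.55,"ax":0,"ay":0,"az":0,"jaw":1},{"x":0.3,"y":-0.1,"z":-0.55,"ax":0,"ay":0,"az":0,"jaw":1}]}}

```text
time: 52.95
tool_pos: [524.2, 36.2, 182.7]
tcp_rot: [3.134, 0.001, 1.474]
contact_force: [0.5, 0.9, -0.4]
grip_width: 92.2
finger_force: 0.0
```

Emit:
{"method": "send_rows", "body": {"rows": [{"x":0.3,"y":-0.1,"z":0,"ax":0,"ay":0,"az":0,"jaw":1},{"x":0.6,"y":-0.2,"z":0,"ax":0,"ay":0,"az":0,"jaw":1},{"x":0.9,"y":-0.3,"z":0,"ax":0,"ay":0,"az":0,"jaw":1},{"x":1,"y":-0.4,"z":0,"ax":0,"ay":0,"az":0,"jaw":1},{"x":1,"y":-0.4,"z":0,"ax":0,"ay":0,"az":0,"jaw":1},{"x":1,"y":-0.4,"z":0,"ax":0,"ay":0,"az":0,"jaw":1},{"x":1,"y":-0.4,"z":0,"ax":0,"ay":0,"az":0,"jaw":1},{"x":1,"y":-0.4,"z":0,"ax":0,"ay":0,"az":0,"jaw":1},{"x":1,"y":-0.4,"z":0,"ax":0,"ay":0,"az":0,"jaw":1},{"x":1,"y":-0.4,"z":0,"ax":0,"ay":0,"az":0,"jaw":1}]}}

```text
time: 54.2
tool_pos: [460.1, 244.5, 180.1]
tcp_rot: [3.142, 0.0, 1.48]
contact_force: [-0.7, -0.1, 0.1]
grip_width: 92.0
finger_force: 0.0
```

```bash
python3 - <<'E'
from h import *
go((420,411.8,41))
E
```

```text
t 54.2 tcp [460.1 244.5 180.1] rot [3.142 0.    1.48 ] F [-0.7 -0.1  0.1] grip 92.0 0.0
(420, 411.8, 41) -> [ 0.815 -0.276  0.695]
```

Emit:
{"method": "send_rows", "body": {"rows": [{"x":0.3,"y":-0.1,"z":0,"ax":0,"ay":0,"az":0,"jaw":1},{"x":0.6,"y":-0.2,"z":0,"ax":0,"ay":0,"az":0,"jaw":1},{"x":0.815,"y":-0.276,"z":0,"ax":0,"ay":0,"az":0,"jaw":1},{"x":0.815,"y":-0.276,"z":0,"ax":0,"ay":0,"az":0,"jaw":1},{"x":0.815,"y":-0.276,"z":0.2,"ax":0,"ay":0,"az":0,"jaw":1},{"x":0.815,"y":-0.276,"z":0.4,"ax":0,"ay":0,"az":0,"jaw":1},{"x":0.815,"y":-0.276,"z":0.6,"ax":0,"ay":0,"az":0,"jaw":1},{"x":0.815,"y":-0.276,"z":0.68,"ax":0,"ay":0,"az":0,"jaw":1},{"x":0.815,"y":-0.276,"z":0.695,"ax":0,"ay":0,"az":0,"jaw":1},{"x":0.815,"y":-0.276,"z":0.695,"ax":0,"ay":0,"az":0,"jaw":0.5}]}}

```text
time: 55.45
tool_pos: [420.6, 412.4, 42.4]
tcp_rot: [3.14, -0.001, 1.48]
contact_force: [-0.8, -0.2, 0.4]
grip_width: 85.6
finger_force: 0.0
```

Emit:
{"method": "send_rows", "body": {"rows": [{"x":0,"y":0,"z":0,"ax":0,"ay":0,"az":0,"jaw":-1},{"x":0,"y":0,"z":0,"ax":0,"ay":0,"az":0,"jaw":-1},{"x":0,"y":0,"z":0,"ax":0,"ay":0,"az":0,"jaw":-1},{"x":0,"y":0,"z":0,"ax":0,"ay":0,"az":0,"jaw":-1},{"x":0,"y":0,"z":0,"ax":0,"ay":0,"az":0,"jaw":-1},{"x":0,"y":0,"z":0,"ax":0,"ay":0,"az":0,"jaw":-1},{"x":0,"y":0,"z":-0.1,"ax":0,"ay":0,"az":0,"jaw":-1},{"x":0,"y":0,"z":-0.3,"ax":0,"ay":0,"az":0,"jaw":-1},{"x":0,"y":0,"z":-0.5,"ax":0,"ay":0,"az":0,"jaw":-1},{"x":0,"y":0,"z":-0.6,"ax":0,"ay":0,"az":0,"jaw":-1}]}}

```text
time: 56.7
tool_pos: [420.2, 412.3, 162.8]
tcp_rot: [3.14, -0.001, 1.48]
contact_force: [0.2, 0.1, -2.8]
grip_width: 57.0
finger_force: 30.0
```

```bash
python3 - <<'E'
from h import *
go((542.2,63.2,52))
E
```

```text
t 56.7 tcp [420.2 412.3 162.8] rot [ 3.14e+00 -1.00e-03  1.48e+00] F [ 0.2  0.1 -2.8] grip 57.0 30.0
(542.2, 63.2, 52) -> [-1.684  0.765  0.553]
```

Emit:
{"method": "send_rows", "body": {"rows": [{"x":-0.1,"y":0.05,"z":0,"ax":0,"ay":0,"az":0,"jaw":-1},{"x":-0.25,"y":0.13,"z":0,"ax":0,"ay":0,"az":0,"jaw":-1},{"x":-0.45,"y":0.23,"z":0,"ax":0,"ay":0,"az":0,"jaw":-1},{"x":-0.65,"y":0.3,"z":0,"ax":0,"ay":0,"az":0,"jaw":-1},{"x":-0.8,"y":0.36,"z":0,"ax":0,"ay":0,"az":0,"jaw":-1},{"x":-0.9,"y":0.4,"z":0,"ax":0,"ay":0,"az":0,"jaw":-1},{"x":-0.95,"y":0.43,"z":0,"ax":0,"ay":0,"az":0,"jaw":-1},{"x":-1,"y":0.45,"z":0,"ax":0,"ay":0,"az":0,"jaw":-1},{"x":-1,"y":0.45,"z":0,"ax":0,"ay":0,"az":0,"jaw":-1},{"x":-1,"y":0.45,"z":0,"ax":0,"ay":0,"az":0,"jaw":-1}]}}

```text
time: 57.95
tool_pos: [491.0, 205.2, 161.0]
tcp_rot: [-3.141, -0.0, 1.481]
contact_force: [-0.6, 0.2, -2.1]
grip_width: 57.4
finger_force: 30.0
```

Emit:
{"method": "send_rows", "body": {"rows": [{"x":-0.15,"y":0.07,"z":0,"ax":0,"ay":0,"az":0,"jaw":-1},{"x":-0.35,"y":0.17,"z":0,"ax":0,"ay":0,"az":0,"jaw":-1},{"x":-0.55,"y":0.26,"z":0,"ax":0,"ay":0,"az":0,"jaw":-1},{"x":-0.65,"y":0.31,"z":0,"ax":0,"ay":0,"az":0,"jaw":-1},{"x":-0.684,"y":0.315,"z":0,"ax":0,"ay":0,"az":0,"jaw":-1},{"x":-0.684,"y":0.315,"z":0,"ax":0,"ay":0,"az":0,"jaw":-1},{"x":-0.684,"y":0.315,"z":0.15,"ax":0,"ay":0,"az":0,"jaw":-1},{"x":-0.684,"y":0.315,"z":0.3,"ax":0,"ay":0,"az":0,"jaw":-1},{"x":-0.684,"y":0.315,"z":0.42,"ax":0,"ay":0,"az":0,"jaw":-1},{"x":-0.684,"y":0.315,"z":0.46,"ax":0,"ay":0,"az":0,"jaw":-1}]}}

```text
time: 59.2
tool_pos: [540.3, 64.1, 67.9]
tcp_rot: [-3.139, 0.0, 1.482]
contact_force: [-0.5, 0.3, -1.5]
grip_width: 57.1
finger_force: 30.0
```

Emit:
{"method": "send_rows", "body": {"rows": [{"x":0,"y":0,"z":0.04,"ax":0,"ay":0,"az":0,"jaw":-1},{"x":0,"y":0,"z":0.06,"ax":0,"ay":0,"az":0,"jaw":-1},{"x":0,"y":0,"z":0.07,"ax":0,"ay":0,"az":0,"jaw":-1},{"x":0,"y":0,"z":0.07,"ax":0,"ay":0,"az":0,"jaw":-1},{"x":0,"y":0,"z":0.07,"ax":0,"ay":0,"az":0,"jaw":-1},{"x":0,"y":0,"z":0.07,"ax":0,"ay":0,"az":0,"jaw":-1},{"x":0,"y":0,"z":0.07,"ax":0,"ay":0,"az":0,"jaw":-1},{"x":0,"y":0,"z":0.07,"ax":0,"ay":0,"az":0,"jaw":-1},{"x":0,"y":0,"z":0.07,"ax":0,"ay":0,"az":0,"jaw":-1},{"x":0,"y":0,"z":0.07,"ax":0,"ay":0,"az":0,"jaw":-1}]}}

```text
time: 60.45
tool_pos: [541.6, 62.8, 55.1]
tcp_rot: [3.142, 0.0, 1.48]
contact_force: [0.3, 0.7, -1.6]
grip_width: 56.9
finger_force: 30.0
```

```bash
python3 - <<'E'
from h import *
go((542.2,63.2,52.3))
E
```

```text
t 60.45 tcp [541.6  62.8  55.1] rot [3.142 0.    1.48 ] F [ 0.3  0.7 -1.6] grip 56.9 30.0
(542.2, 63.2, 52.3) -> [0.002 0.003 0.014]
```

Lower the last 2–3 mm, release, lift, then back the arm away toward the right so the caddy can be seen from above.

Emit:
{"method": "send_rows", "body": {"rows": [{"x":0.002,"y":0.002,"z":0.008,"ax":0,"ay":0,"az":0,"jaw":-1},{"x":0.002,"y":0.002,"z":0.013,"ax":0,"ay":0,"az":0,"jaw":-1},{"x":0.002,"y":0.002,"z":0.013,"ax":0,"ay":0,"az":0,"jaw":-1},{"x":0.002,"y":0.002,"z":0.013,"ax":0,"ay":0,"az":0,"jaw":1},{"x":0.002,"y":0.002,"z":0.013,"ax":0,"ay":0,"az":0,"jaw":1},{"x":0.002,"y":0.002,"z":0.013,"ax":0,"ay":0,"az":0,"jaw":1},{"x":0.002,"y":0.002,"z":-0.15,"ax":0,"ay":0,"az":0,"jaw":1},{"x":0.002,"y":0.002,"z":-0.4,"ax":0,"ay":0,"az":0,"jaw":1},{"x":0.002,"y":0.002,"z":-0.65,"ax":0,"ay":0,"az":0,"jaw":1},{"x":0.3,"y":0,"z":-0.65,"ax":0,"ay":0,"az":0,"jaw":1}]}}

```text
time: 61.7
tool_pos: [550.0, 120.4, 189.9]
tcp_rot: [3.132, -0.001, 1.474]
contact_force: [0.8, 0.5, -0.6]
grip_width: 91.5
finger_force: 0.0
```

Emit:
{"method": "send_rows", "body": {"rows": [{"x":0.3,"y":-0.1,"z":0,"ax":0,"ay":0,"az":0,"jaw":1},{"x":0.6,"y":-0.2,"z":0,"ax":0,"ay":0,"az":0,"jaw":1},{"x":0.9,"y":-0.3,"z":0,"ax":0,"ay":0,"az":0,"jaw":1},{"x":1,"y":-0.4,"z":0,"ax":0,"ay":0,"az":0,"jaw":1},{"x":1,"y":-0.4,"z":0,"ax":0,"ay":0,"az":0,"jaw":1},{"x":1,"y":-0.4,"z":0,"ax":0,"ay":0,"az":0,"jaw":1},{"x":1,"y":-0.4,"z":0,"ax":0,"ay":0,"az":0,"jaw":1},{"x":1,"y":-0.4,"z":0,"ax":0,"ay":0,"az":0,"jaw":1},{"x":1,"y":-0.4,"z":0,"ax":0,"ay":0,"az":0,"jaw":1},{"x":1,"y":-0.4,"z":0,"ax":0,"ay":0,"az":0,"jaw":1}]}}

```text
time: 62.95
tool_pos: [485.6, 328.7, 185.1]
tcp_rot: [3.142, 0.0, 1.48]
contact_force: [0.6, -0.3, -0.1]
grip_width: 91.8
finger_force: 0.0
```

```bash
python3 - <<'E'
from h import *
p,d=bot.capture('top'); cv2.imwrite('pics/top4.png',cv2.resize(p[172:312,265:420,::-1],None,fx=4,fy=4,interpolation=cv2.INTER_CUBIC))
E
```

```text
(no output)
```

View pics/top4.png

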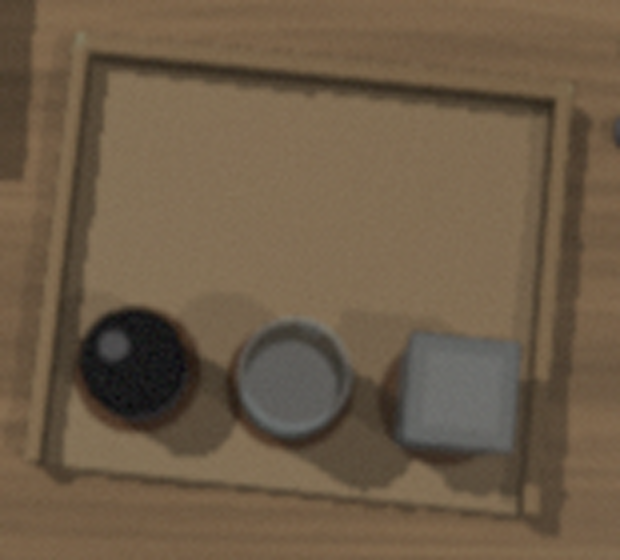

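All three are back upright, at (135,362), (294,377) and (461,391). That is within about 1 mm of where they started, so I'm handing in.

```bash
python3 -c "
from plant import bot
print(bot.close_job())"
```

```text
the job is handed in; nothing more can be done
None
```

The bowl stands in the middle of the tray, about 1 mm off by the top camera. The tumbler, beaker and container are back upright on their own cork pads, also within about 1 mm. The job is handed in at about 63 s, but the hand-in gave no verdict.

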